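# Clear the sanding bench into its bins

### The arm

A 6-joint arm with a two-finger parallel gripper is mounted at the origin on the work surface. World frame = base frame: x ahead of the robot, y to its left, z up, the work surface at z = 0. Lengths are in m, angles in rad, forces in N, time in s.
With the tool pointing down it reaches from about 0.25 to 0.725 m from the base axis. Payload 4 kg.
Tool frame: the origin (TCP) lies midway between the tips of the shut fingers; the grasp point (between the pads) lies 19 mm behind it; y points along the fingers, z is the direction in which the jaws open and shut, and the axes are right-handed (so a half turn about y gives the same grasp; the last joint's range is limited). The gripper opens to 85 mm and grips with 20 to 120 N. Pads are 22 mm wide; open, the fingers measure 114 mm over their backs; the gripper's body (76 mm by 85 mm) begins 54 mm behind the grasp point. The pads swing forward as they close: fully open they stand 13 mm farther back than shut.
Start: joints at [-1.183, 0.241, 0.005, 1.335, 0, 1.571], TCP at [0.189, -0.463, 0.195] pointing down, gripper open.
Joint ranges: [-2.72, 2.72], [-1.05, 1.87], [-1.09, 1.28], [-1.99, 2.15], [-1.42, 1.44], [-3.14, 3.14]. Speed limits (rad/s): [2.79, 2.79, 3.14, 3.14, 3.14, 3.14].

### API

Orientations are given as a unit quaternion [w, x, y, z].
In Python, from workcell import robot gives the robot as it stands.
- The arm moves only by the tool apply_moves, never from a script. Its argument "moves" is a list of rows, each an object with "jaw": the closure, from 0 (fully open) to 1 (shut); "dp": the shift along the world's x, y, z in mm, a list of three; "spin": the turn about the world's z in degrees. In form: [{"jaw": jaw, "dp": [tx, ty, tz], "spin": spin}, ...]. A call has 1 to 20 rows; each row shifts and turns the commanded pose from where the row before left it; what a row does not reach is not made up. A row lasts 1/10 s, in which the tool goes at most 50 mm and 8.59 degrees, less where a joint would pass 70% of its speed; a pose out of reach is approached as far as the arm can. A call with a gripper value outside its range is refused whole. The fingers move at their own pace and stop on an object; the grip force is fixed at half the most. Time passes only in rows, so rows that do not move let the fingers close. It gives the time, the measured TCP pose, the force and the opening at its end, in the units of the state.
- robot.sense(): the state, without advancing time (a new reading comes with each control period).
- robot.grab_frame(name): name is "scene" or "side" or "wrist"; returns (picture, depth): 480x640x3 uint8, red, green, blue; 480x640 float32, m along the optical axis (not along the pixel's ray), 0 where there is no reading.
- robot.calibration(name): a dict with "camera_matrix" (3x3 intrinsics, pixels), "position" and "rotation" of the camera in the world; the wrist camera has in their place "mount" (4x4, takes a point from camera to tool coordinates, whose origin is the TCP and whose axes are the tool frame's). Camera axes: x right, y up, looking along -z (the intrinsics and any distortion apply to the point x, -y, -z); pixel columns grow to the right and rows downward; lengths in m; the calibration is good to about 2 mm. A picture is of the moment at which its call begins: read the wrist's pose just before it. calibration takes no time and is no camera call.
- robot.job_done(): hands the job in, once; it reports no verdict.
Trained networks look in the newest picture that a camera, given by its name, has taken for a name from the list of things; names that differ only in an ending like _2 or _b are one class to them, and where a whole thing is asked for, a point or a joint stands for the part that bears it (a point fixed in the world has none). Each returns a list of dicts, best first, with "p" (0 to 1); they miss things now and then, are a little off and sometimes report something else, mostly with a low value. They report only what shows in the picture. A call takes as long as a camera call.
- robot.search_frame(target, camera): "centre" ([row, column] in pixels, amid what is visible of it).
- robot.spot_point(target, camera): "centre" ([row, column] in pixels: a listed point, or the origin of a listed thing).
The state is a dict: "time": time; "joint_positions": joint angles; "qd": joint speeds; "tau": joint torques, N m; "tool_pos": TCP position; "ee_rot": TCP orientation; "ft_force": force on the tool from outside, world axes, zero at the start; "torque": the same for the moment, N m; "grip_width": finger opening in m.
Only numpy, scipy, OpenCV 4.12 (cv2) and the standard library are available. Lean on these libraries where they do the work, as an engineer would, in place of code of your own. Each camera call takes 0.05 s, during which the arm holds its last target.

### The job

Sanding is over: clear the bench. First lift both sanding paddles off their hooks and put them in the yellow bin, before any sanding block goes in there, since the blocks belong on top; then sort everything else, however many there are: sanding blocks into the yellow bin, marker pens into the blue bin, turned wooden pieces into the plywood tray. Everything must end up lying inside its bin, and the big pattern, the mug and the ruler must stay where they are.

Things in the scene. Friction and masses are not known exactly. Their poses are not given: they have to be found in the camera images.
- yellow_bin: Fixed open-topped yellow plastic bin for sanding things (paddles and blocks), 180 x 145 mm outside (x by y of its frame), 60 mm high; walls and floor 5 mm thick, so the space inside is 170 x 135 mm. Origin: centre of its underside, z up. Does not move.
- blue_bin: Fixed open-topped blue plastic bin for marker pens, 180 x 145 mm outside (x by y of its frame), 60 mm high; walls and floor 5 mm thick, so the space inside is 170 x 135 mm. Origin: centre of its underside, z up. Does not move.
- wood_tray: Fixed open-topped plywood tray for turned wooden pieces, 180 x 145 mm outside (x by y of its frame), 60 mm high; walls and floor 5 mm thick, so the space inside is 170 x 135 mm. Origin: centre of its underside, z up. Does not move.
- peg_stand: Fixed stand: steel base 15 mm high (x -40 to +60, y -100 to +100 mm of its frame) and two thin posts at y = -92 and +92 mm that carry a plywood crossbar, 200 mm wide, 15 mm thick, z = 140 to 170 mm, front face at x = +20 mm. Two steel hooks stick out of that face towards the stand's -x (see hook1, hook2). Origin: on the underside, midway between the hooks in y; z up.
- hook1 (a point): Steel hook, 8 mm round, at y = -50 mm of the peg stand; carries paddle1 at the start. Point on its axis where it bends: it runs level from the crossbar to here (40 mm), then turns up at 45 degrees for another 10 mm out and 10 mm up. Axes as the stand's: off the hook is -x. Raise the paddle 12 to 18 mm, then draw it 40 mm or more towards -x.
- hook2 (a point): Steel hook, 8 mm round, at y = +50 mm of the peg stand; carries paddle2 at the start. Point on its axis where it bends: it runs level from the crossbar to here (40 mm), then turns up at 45 degrees for another 10 mm out and 10 mm up. Axes as the stand's: off the hook is -x. Raise the paddle 12 to 18 mm, then draw it 40 mm or more towards -x.
- paddle1: Sanding paddle: flat wooden stick, yellow abrasive on the lower half of both faces. 130 mm long (z), 28 wide (y), 10 thick (x), 60 g. Origin: its middle; +z towards the holed end. A hole 14 mm wide runs through the thickness from z = +7 to +33 mm; the solid 32 mm above it can be gripped across the width from above. Starts hanging upright on hook1; its hole's top edge rests on the hook.
- paddle2: Sanding paddle: flat wooden stick, yellow abrasive on the lower half of both faces. 130 mm long (z), 28 wide (y), 10 thick (x), 60 g. Origin: its middle; +z towards the holed end. A hole 14 mm wide runs through the thickness from z = +7 to +33 mm; the solid 32 mm above it can be gripped across the width from above. Starts hanging upright on hook2; its hole's top edge rests on the hook.
- turned1: Turned light-wood sample, stepped bell: 44 mm wide foot to 10 mm height, then 32 mm wide to 28 mm, then 22 mm wide to the top. 44 mm high, about 40 g, round about its z. Origin: on the axis at mid-height; stands upright at the start. May be absent.
- turned2: Turned light-wood sample, spool: 40 mm wide flanges, each 11 mm high, and a 26 mm waist. 44 mm high, about 40 g, round about its z. Origin: on the axis at mid-height; stands upright at the start. May be absent.
- turned3: Turned light-wood sample, barrel: 30 mm wide at the foot, 40 mm wide from 12 to 34 mm height, 26 mm at the top. 44 mm high, about 40 g, round about its z. Origin: on the axis at mid-height; stands upright at the start. May be absent.
- block1: Cork sanding block with yellow abrasive on top and bottom, a 70 x 40 x 28 mm box (x, y, z), about 50 g. Origin: its centre. Lies flat on the bench. May be absent.
- block2: Cork sanding block with yellow abrasive on top and bottom, a 70 x 40 x 28 mm box (x, y, z), about 50 g. Origin: its centre. Lies flat on the bench. May be absent.
- marker1: Short square-bodied marker pen, white with a blue cap towards +x, 85 x 18 x 18 mm (x, y, z), about 25 g. Origin: its centre. Lies on the bench. May be absent.
- marker2: Short square-bodied marker pen, white with a red cap towards +x, 85 x 18 x 18 mm (x, y, z), about 25 g. Origin: its centre. Lies on the bench. May be absent.
- pattern: Bystander: finished stepped wooden pattern, 156 mm wide foot, 85 mm high, 0.7 kg, loose. Origin: centre of its underside. Leave alone.
- mug: Bystander: white mug, 76 mm wide, 90 mm high, handle at its +y, loose. Origin: centre of its underside. Leave alone.
- ruler: Bystander: aluminium rule, 30 x 300 x 5 mm, long along its y, loose, lying flat. Origin: centre of its underside. Leave alone.

How it is judged:
On the way:
1. both sanding paddles are off their hooks and in the yellow bin, with no sanding block in that bin yet (x of paddle1 in the frame of yellow_bin between -0.087 and 0.087 m and y of paddle1 in the frame of yellow_bin between -0.07 and 0.07 m and z of paddle1 in the frame of yellow_bin between 0 and 0.06 m and x of paddle2 in the frame of yellow_bin between -0.087 and 0.087 m and y of paddle2 in the frame of yellow_bin between -0.07 and 0.07 m and z of paddle2 in the frame of yellow_bin between 0 and 0.06 m and not (x of block1 in the frame of yellow_bin between -0.087 and 0.087 m and y of block1 in the frame of yellow_bin between -0.07 and 0.07 m and z of block1 in the frame of yellow_bin between 0 and 0.06 m) and not (x of block2 in the frame of yellow_bin between -0.087 and 0.087 m and y of block2 in the frame of yellow_bin between -0.07 and 0.07 m and z of block2 in the frame of yellow_bin between 0 and 0.06 m)), for 0.2 s.
At the end, for the whole second after the job is handed in: Every paddle and block in the yellow bin, every marker in the blue bin and every turned piece in the plywood tray: the middle of each between the bin's walls and below its 60 mm rim, at rest (under 0.03 m/s) (x of paddle1 in the frame of yellow_bin between -0.087 and 0.087 m and y of paddle1 in the frame of yellow_bin between -0.07 and 0.07 m and z of paddle1 in the frame of yellow_bin between 0 and 0.06 m and linear speed of each of paddle1, paddle2, turned1, turned2, turned3, block1, block2, marker1, marker2 below 0.03 m/s and x of paddle2 in the frame of yellow_bin between -0.087 and 0.087 m and y of paddle2 in the frame of yellow_bin between -0.07 and 0.07 m and z of paddle2 in the frame of yellow_bin between 0 and 0.06 m and x of turned1 in the frame of wood_tray between -0.087 and 0.087 m and y of turned1 in the frame of wood_tray between -0.07 and 0.07 m and z of turned1 in the frame of wood_tray between 0 and 0.06 m and x of turned2 in the frame of wood_tray between -0.087 and 0.087 m and y of turned2 in the frame of wood_tray between -0.07 and 0.07 m and z of turned2 in the frame of wood_tray between 0 and 0.06 m and x of turned3 in the frame of wood_tray between -0.087 and 0.087 m and y of turned3 in the frame of wood_tray between -0.07 and 0.07 m and z of turned3 in the frame of wood_tray between 0 and 0.06 m and x of block1 in the frame of yellow_bin between -0.087 and 0.087 m and y of block1 in the frame of yellow_bin between -0.07 and 0.07 m and z of block1 in the frame of yellow_bin between 0 and 0.06 m and x of block2 in the frame of yellow_bin between -0.087 and 0.087 m and y of block2 in the frame of yellow_bin between -0.07 and 0.07 m and z of block2 in the frame of yellow_bin between 0 and 0.06 m and x of marker1 in the frame of blue_bin between -0.087 and 0.087 m and y of marker1 in the frame of blue_bin between -0.07 and 0.07 m and z of marker1 in the frame of blue_bin between 0 and 0.06 m and x of marker2 in the frame of blue_bin between -0.087 and 0.087 m and y of marker2 in the frame of blue_bin between -0.07 and 0.07 m and z of marker2 in the frame of blue_bin between 0 and 0.06 m); the robot touches nothing.
It fails at once if the pattern is moved by more than 40 mm (distance of pattern from where it was at the start of the episode above 0.04 m).
It fails at once if the mug is moved by more than 40 mm (distance of mug from where it was at the start of the episode above 0.04 m).
It fails at once if the ruler is moved by more than 40 mm (distance of ruler from where it was at the start of the episode above 0.04 m).
Of turned1, turned2, turned3 only 2 to 3 are there at a start; the rules pass over those that are not, and their reading is None.
Of block1, block2 only 1 to 2 are there at a start; the rules pass over those that are not, and their reading is None.
Of marker1, marker2 only 1 to 2 are there at a start; the rules pass over those that are not, and their reading is None.
At some moment in a run one of turned1, turned2, turned3, block1, block2, marker1, marker2 may be knocked a few centimetres aside while the robot is not near it.
Once in a run the grip may slacken for a moment while it holds something.
It also fails if it takes over 210 s, if anything falls off the work surface, if the arm or the gripper's body presses on something with over 40 N, if the wrist force passes 120 N, or if a joint passes its speed limit or range.

## Working session

There is one attempt and no reset: what is moved stays moved. The work goes in short steps, Python scripts to look and compute and a tool call to move; the robot and the scene stay as the last step left them, time stands still between calls to the robot, and variables do not carry over. Pictures are saved under pics/ and viewed, and the job is handed in when it is done.

Besides the shell and the picture viewer there is one more tool, called after "Call:" by a JSON object that holds its "op" and its "data", one argument or row to a line. apply_moves: Moves the arm, as the interface text tells. Its arguments: {"type":"object","properties":{"moves":{"type":"array"}},"required":["moves"]}

```bash
ls; mkdir -p pics; cat > h.py <<'E'
import numpy as np, cv2
from workcell import robot
def deproj(cam,r,c,d,s=None):
    k=robot.calibration(cam); K=np.array(k["camera_matrix"])
    x=(c-K[0,2])/K[0,0]*d; y=(r-K[1,2])/K[1,1]*d
    return np.array(k["rotation"])@np.array([x,-y,-d])+np.array(k["position"])
def cloud(cam,dep):
    k=robot.calibration(cam); K=np.array(k["camera_matrix"])
    r,c=np.mgrid[0:480,0:640]
    P=np.stack([(c-K[0,2])/K[0,0]*dep,-(r-K[1,2])/K[1,1]*dep,-dep],-1)
    return P@np.array(k["rotation"]).T+np.array(k["position"])
def save(n,im): cv2.imwrite(f"pics/{n}.png",im[:,:,::-1])
E
python3 - <<'E'
from h import *
for c in ("scene","side","wrist"):
    print(c,{k:np.round(v,3).tolist() if not isinstance(v,str) else v for k,v in robot.calibration(c).items()})
for c in ("scene","side"):
    im,d=robot.grab_frame(c); save(c+"0",im); np.save(c+"0.npy",d)
print(robot.sense())
E
```

```text
pics
scene {'camera_matrix': [[488.414, 0.0, 326.516], [0.0, 488.414, 236.472], [0.0, 0.0, 1.0]], 'position': [1.506, 0.05, 1.051], 'rotation': [0.621, 0.263, 0.281, 0.682]}
side {'camera_matrix': [[473.331, 0.0, 318.953], [0.0, 473.331, 243.04], [0.0, 0.0, 1.0]], 'position': [0.494, -0.844, 0.781], 'rotation': [0.903, 0.429, -0.013, -0.029]}
wrist {'camera_matrix': [[386.581, 0.0, 320.309], [0.0, 386.581, 237.484], [0.0, 0.0, 1.0]], 'mount': [[-0.0, -0.953, -0.302, -0.077], [-0.0, 0.302, -0.953, -0.179], [1.0, 0.0, -0.0, -0.001], [0.0, 0.0, 0.0, 1.0]]}
{'time': 0.1, 'joint_positions': array([-1.18295197e+00,  2.41339423e-01,  3.85741487e-03,  1.33524019e+00,
       -3.37911555e-05,  1.57077789e+00]), 'qd': array([-3.33065909e-03, -2.90842566e-05,  2.76786296e-03,  1.14757313e-04,
        2.20591232e-03,  1.82977000e-04]), 'tau': array([ 6.73195227e-04, -3.73137510e+01,  2.53010291e+01,  1.08764763e-02,
        1.50819155e-04,  3.46942571e-06]), 'tool_pos': array([ 0.18883903, -0.46226247,  0.1937006 ]), 'ee_rot': array([ 0.13612927, -0.13641514,  0.69451699, -0.69318532]), 'ft_force': array([-0.66366862, -0.63861787, -1.15945648]), 'torque': array([ 0.01522019,  0.0128029 , -0.01781713]), 'grip_width': 0.08539335955548527}
```

```bash
cat > h.py <<'E'
import numpy as np, cv2
from scipy.spatial.transform import Rotation as R
from workcell import robot
def pose(cam):
    k=robot.calibration(cam)
    if cam!="wrist":
        q=np.array(k["rotation"]).ravel()
        return R.from_quat(q[[1,2,3,0]]).as_matrix(), np.array(k["position"])
    s=robot.sense(); q=np.array(s["ee_rot"]); Rt=R.from_quat(q[[1,2,3,0]]).as_matrix()
    M=np.array(k["mount"]); return Rt@M[:3,:3], Rt@M[:3,3]+np.array(s["tool_pos"])
def cloud(cam,dep,pz=None):
    Rm,p=pz or pose(cam); K=np.array(robot.calibration(cam)["camera_matrix"])
    r,c=np.mgrid[0:480,0:640]
    P=np.stack([(c-K[0,2])/K[0,0]*dep,-(r-K[1,2])/K[1,1]*dep,-dep],-1)
    return P@Rm.T+p
def proj(cam,X,pz=None):
    Rm,p=pz or pose(cam); K=np.array(robot.calibration(cam)["camera_matrix"])
    q=(np.atleast_2d(X)-p)@Rm; return np.stack([K[0,2]+K[0,0]*q[:,0]/-q[:,2],K[1,2]+K[1,1]*(-q[:,1])/-q[:,2]],-1)
def save(n,im): cv2.imwrite(f"pics/{n}.png",im[:,:,::-1])
E
python3 - <<'E'
from h import *
for c in ("scene","side"):
    d=np.load(c+"0.npy"); P=cloud(c,d); print(c,P[100::140,80::160].round(3).tolist(),pose(c)[0].round(2).tolist())
E
```

```text
scene [[[-1.54, -2.008, -0.758], [-1.033, -0.675, -0.399], [-1.094, 0.256, -0.379], [-1.009, 1.11, -0.282]], [[0.541, -0.772, 0.003], [0.543, -0.278, 0.055], [0.445, 0.187, 0.002], [0.395, 0.674, 0.0]], [[0.611, -1.008, -0.746], [0.949, -0.195, 0.003], [0.913, 0.179, 0.001], [0.877, 0.556, 0.002]]] [[-0.09, -0.7, 0.71], [1.0, -0.07, 0.06], [0.01, 0.71, 0.7]]
side [[[0.148, -0.065, 0.47], [0.265, 1.275, -0.084], [1.292, 2.433, -0.588], [1.957, 1.55, -0.244]], [[0.044, -0.043, 0.161], [0.347, 0.141, -0.003], [0.765, 0.103, 0.006], [1.85, 0.969, -0.747]], [[0.068, -0.275, -0.001], [0.375, -0.294, -0.002], [0.683, -0.317, 0.002], [1.466, 0.152, -0.747]]] [[1.0, 0.04, -0.05], [-0.06, 0.63, -0.77], [-0.0, 0.77, 0.63]]
```

View pics/scene0.png

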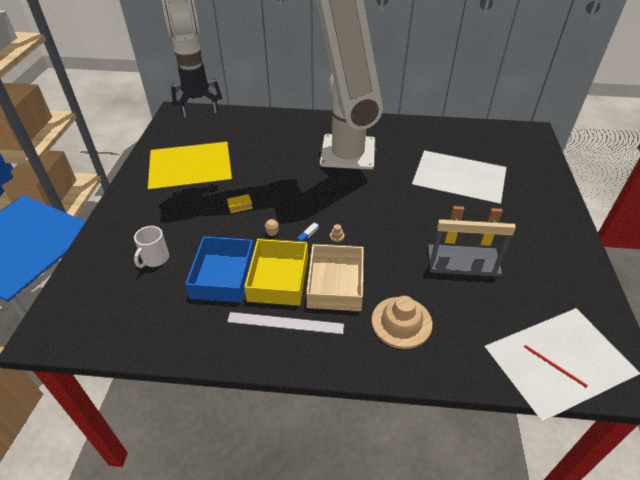

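View pics/side0.png

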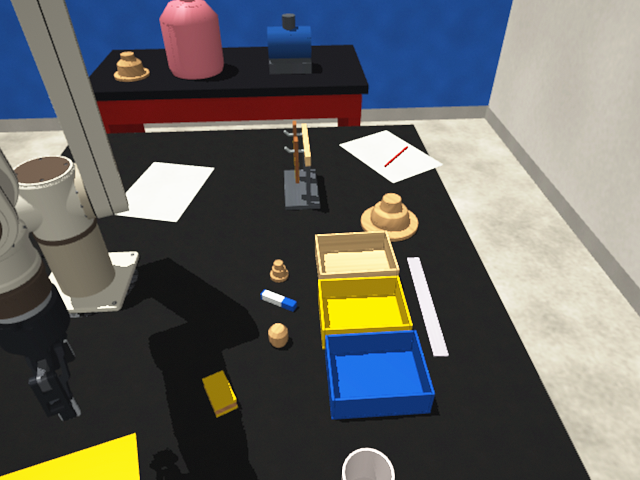

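The scene view shows a block (240,204), barrel (272,228), marker (308,232, blue cap), bell (337,233), the three bins at (220,268), (278,272), (336,277), and the stand with paddles at (455,230) and (490,230). The side view agrees. I'll measure next.

```bash
python3 - <<'E'
from h import *
ds=np.load("scene0.npy"); dd=np.load("side0.npy"); S=cloud("scene",ds); D=cloud("side",dd)
A=np.concatenate([S.reshape(-1,3),D.reshape(-1,3)])
# top-down height map clusters
m=(A[:,2]>0.008)&(A[:,2]<0.2)&(A[:,0]>0.2)&(A[:,0]<0.95)&(abs(A[:,1])<0.75)
B=A[m]; res=0.003
g=np.zeros((260,520),np.uint8); ij=np.floor((B[:,:2]-[0.2,-0.75])/res).astype(int); g[ij[:,0],ij[:,1]]=255
n,l,st,_=cv2.connectedComponentsWithStats(g)
lab=l[ij[:,0],ij[:,1]]
for i in range(1,n):
    if st[i,4]<15: continue
    C=B[lab==i]; z=C[:,2]
    r=cv2.minAreaRect((C[:,:2]*1000).astype(np.float32))
    zt=np.percentile(z,95); T=C[z>zt-0.008]
    rt=cv2.minAreaRect((T[:,:2]*1000).astype(np.float32))
    f=lambda q:[tuple(round(v) for v in q[0]),tuple(round(v) for v in q[1]),round(q[2],1)]
    print(i,len(C),"ztop",zt.round(3),"all",f(r),"top",f(rt),"topmean",T[:,:2].mean(0).round(3))
for t in ["hook1","hook2","paddle1","paddle2","peg_stand","block1","marker1","turned1","turned2","turned3"]:
  for cam,P in (("scene",S),("side",D)):
    for o in (robot.spot_point(t,cam) or [])[:3]:
        r,c=[int(round(v)) for v in o["centre"]]; print(t,cam,round(o["p"],2),(r,c),P[r,c].round(3))
E
```

```text
9 1181 ztop 0.03 all [(343, -330), (49, 74), 25.9] top [(343, -330), (49, 74), 25.9] topmean [ 0.342 -0.332]
12 462 ztop 0.02 all [(447, -95), (24, 90), 60.6] top [(447, -94), (24, 90), 59.4] topmean [ 0.449 -0.097]
13 552 ztop 0.044 all [(450, -207), (42, 38), 59.6] top [(450, -206), (37, 38), 12.9] topmean [ 0.45  -0.209]
15 385 ztop 0.044 all [(452, -7), (42, 44), 13.4] top [(449, -8), (23, 24), 66.2] topmean [ 0.45  -0.008]
16 5382 ztop 0.176 all [(514, 365), (108, 211), 1.0] top [(506, 364), (71, 208), 0.7] topmean [0.519 0.364]
17 4312 ztop 0.06 all [(628, -159), (188, 149), 0.0] top [(628, -159), (188, 149), 0.0] topmean [ 0.631 -0.164]
18 6195 ztop 0.06 all [(633, -315), (188, 151), 0.3] top [(633, -315), (187, 150), 0.6] topmean [ 0.636 -0.321]
19 3702 ztop 0.06 all [(632, 2), (186, 151), 1.2] top [(631, 2), (185, 151), 1.5] topmean [ 0.637 -0.002]
20 2331 ztop 0.09 all [(593, -535), (81, 104), 45.2] top [(584, -526), (79, 74), 30.5] topmean [ 0.585 -0.514]
247 4061 ztop 0.084 all [(750, 184), (156, 157), 55.7] top [(750, 182), (52, 51), 89.1] topmean [0.751 0.181]
321 16 zt
[... 1520 characters left out ...]
448 -0.084  0.013]
marker1 side 0.64 (303, 279) [ 0.451 -0.105  0.009]
turned1 scene 0.68 (228, 272) [ 0.461 -0.201  0.031]
turned1 scene 0.55 (232, 338) [ 0.459 -0.001  0.032]
turned1 side 0.93 (333, 276) [ 0.447 -0.218  0.041]
turned1 side 0.75 (270, 279) [ 0.452 -0.018  0.029]
turned2 scene 0.68 (228, 272) [ 0.461 -0.201  0.031]
turned2 scene 0.55 (232, 338) [ 0.459 -0.001  0.032]
turned2 side 0.93 (333, 276) [ 0.447 -0.218  0.041]
turned2 side 0.75 (270, 279) [ 0.452 -0.018  0.029]
turned3 scene 0.68 (228, 272) [ 0.461 -0.201  0.031]
turned3 scene 0.55 (232, 338) [ 0.459 -0.001  0.032]
turned3 side 0.93 (333, 276) [ 0.447 -0.218  0.041]
turned3 side 0.75 (270, 279) [ 0.452 -0.018  0.029]
```

```bash
python3 - <<'E'
from h import *
ds=np.load("scene0.npy"); dd=np.load("side0.npy"); S=cloud("scene",ds); D=cloud("side",dd)
for n,P in (("scene",S),("side",D)):
  q=P.reshape(-1,3)
  for lo,hi in ((0.25,0.36),(0.36,0.47)):
    T=q[(q[:,1]>lo)&(q[:,1]<hi)&(q[:,0]>0.44)&(q[:,0]<0.6)&(q[:,2]>0.177)&(q[:,2]<0.25)]
    if len(T): print(n,len(T),"min",T.min(0).round(3),"max",T.max(0).round(3),"med",np.median(T,0).round(3))
  T=q[(q[:,1]>0.2)&(q[:,1]<0.5)&(q[:,0]>0.44)&(q[:,0]<0.6)&(q[:,2]>0.165)&(q[:,2]<0.176)]
  print("bar",len(T),np.percentile(T,[1,99],axis=0).round(3))
  T=q[(q[:,1]>0.2)&(q[:,1]<0.5)&(q[:,0]>0.42)&(q[:,0]<0.6)&(q[:,2]>0.012)&(q[:,2]<0.019)]
  print("base",len(T),np.percentile(T,[1,99],axis=0).round(3))
q=robot.sense()["ee_rot"];print(R.from_quat(q[[1,2,3,0]]).as_matrix().round(3))
im=cv2.imread("pics/scene0.png")[180:290,410:530]; cv2.imwrite("pics/z1.png",cv2.resize(im,None,fx=5,fy=5,interpolation=cv2.INTER_CUBIC))
im=cv2.imread("pics/side0.png")[115:215,270:340]; cv2.imwrite("pics/z2.png",cv2.resize(im,None,fx=5,fy=5,interpolation=cv2.INTER_CUBIC))
E
```

```text
scene 87 min [0.495 0.303 0.177] max [0.512 0.332 0.2  ] med [0.507 0.316 0.191]
scene 91 min [0.494 0.403 0.177] max [0.511 0.432 0.2  ] med [0.505 0.417 0.19 ]
bar 447 [[0.503 0.271 0.165]
 [0.542 0.465 0.175]]
base 1451 [[0.465 0.27  0.012]
 [0.565 0.464 0.019]]
side 43 min [0.498 0.297 0.177] max [0.508 0.333 0.198] med [0.503 0.305 0.193]
side 38 min [0.496 0.396 0.177] max [0.506 0.431 0.198] med [0.502 0.405 0.194]
bar 238 [[0.472 0.265 0.165]
 [0.539 0.462 0.176]]
base 876 [[0.465 0.265 0.012]
 [0.563 0.46  0.018]]
[[-0.926 -0.     0.378]
 [-0.378 -0.    -0.926]
 [ 0.    -1.     0.   ]]
```

View pics/z1.png

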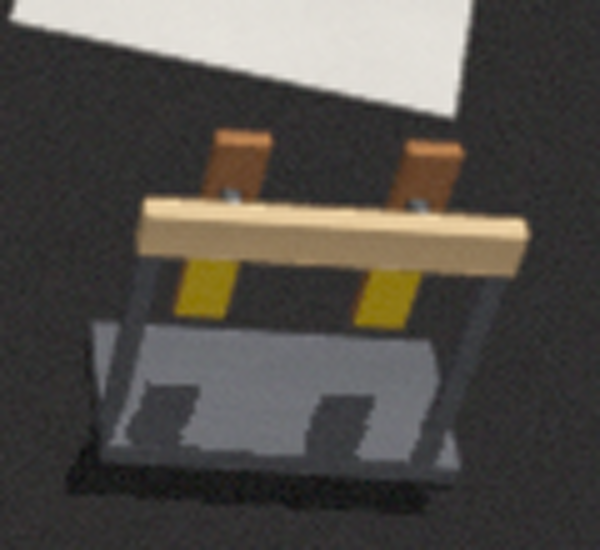

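View pics/z2.png

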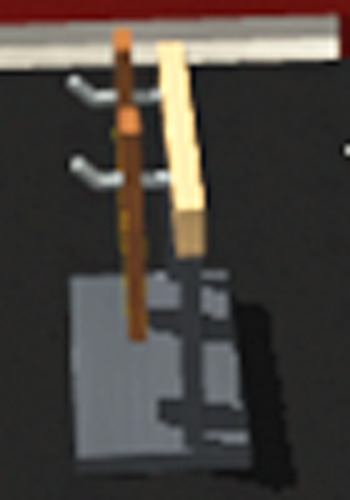

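Call:
{"op": "apply_moves", "data": {
  "moves": [
    {"jaw": 0, "dp": [10, 20, 20], "spin": -5},
    {"jaw": 0, "dp": [10, 20, 20], "spin": -5},
    {"jaw": 0, "dp": [10, 20, 20], "spin": -6},
    {"jaw": 0, "dp": [10, 20, 20], "spin": -6}
  ]
}}

```text
time: 1.5
tool_pos: [0.2293, -0.3821, 0.2753]
ee_rot: [-0.0, 0.0, 0.707, -0.707]
ft_force: [0.3, -0.6, 0.4]
grip_width: 0.0854
```

```bash
cat >> h.py <<'E'
def st():
    s=robot.sense();q=s["ee_rot"];M=R.from_quat(q[[1,2,3,0]]).as_matrix()
    print("t",round(s["time"],2),"tcp",(s["tool_pos"]*1000).round(1),"jawdir",round(np.degrees(np.arctan2(M[1,2],M[0,2])),1),"q",s["joint_positions"].round(2),"F",s["ft_force"].round(1),"w",round(s["grip_width"]*1000,1),"down",M[2,1].round(3))
E
python3 -c "
from h import *
st()"
```

```text
t 1.5 tcp [ 229.3 -382.1  275.3] jawdir -90.0 q [-1.03  0.11  0.05  1.51  0.    2.11] F [ 0.3 -0.6  0.4] w 85.4 down -1.0
```

Call:
{"op": "apply_moves", "data": {
  "moves": [
    {"jaw": 0, "dp": [12, 32, 2], "spin": 8},
    {"jaw": 0, "dp": [12, 32, 2], "spin": 8},
    {"jaw": 0, "dp": [12, 32, 2], "spin": 8},
    {"jaw": 0, "dp": [12, 32, 2], "spin": 8},
    {"jaw": 0, "dp": [12, 32, 2], "spin": 8},
    {"jaw": 0, "dp": [12, 32, 2], "spin": 8},
    {"jaw": 0, "dp": [12, 32, 2], "spin": 8},
    {"jaw": 0, "dp": [12, 32, 2], "spin": 8},
    {"jaw": 0, "dp": [12, 32, 2], "spin": 8},
    {"jaw": 0, "dp": [12, 32, 2], "spin": 8},
    {"jaw": 0, "dp": [12, 32, 0], "spin": 8},
    {"jaw": 0, "dp": [12, 32, 0], "spin": 8},
    {"jaw": 0, "dp": [12, 32, 0], "spin": 8},
    {"jaw": 0, "dp": [12, 32, 0], "spin": 8},
    {"jaw": 0, "dp": [12, 32, 0], "spin": 8},
    {"jaw": 0, "dp": [12, 32, 0], "spin": 8},
    {"jaw": 0, "dp": [12, 32, 0], "spin": 8},
    {"jaw": 0, "dp": [12, 32, 0], "spin": 8},
    {"jaw": 0, "dp": [12, 32, 0], "spin": 8},
    {"jaw": 0, "dp": [12, 32, 0], "spin": 8}
  ]
}}

```text
time: 3.5
tool_pos: [0.4694, 0.2586, 0.2945]
ee_rot: [0.697, -0.697, 0.119, -0.119]
ft_force: [1.2, -0.9, 0.9]
grip_width: 0.0852
```

Call:
{"op": "apply_moves", "data": {
  "moves": [
    {"jaw": 0.3, "dp": [10, 20, 0], "spin": 7},
    {"jaw": 0.3, "dp": [10, 20, 0], "spin": 7},
    {"jaw": 0.3, "dp": [10, 18, 0], "spin": 6},
    {"jaw": 0.3, "dp": [4, 0, 0], "spin": 0},
    {"jaw": 0.3, "dp": [0, 0, 0], "spin": 0}
  ]
}}

```text
time: 4.0
tool_pos: [0.5032, 0.315, 0.2938]
ee_rot: [-0.707, 0.707, 0.001, -0.001]
ft_force: [-0.7, -1.3, 0.4]
grip_width: 0.0598
```

```bash
python3 -c "
from h import *
st(); pz=pose('wrist'); im,d=robot.grab_frame('wrist'); save('w1',im)
q=cloud('wrist',d,pz).reshape(-1,3); q=q[d.ravel()>0]
for lo,hi in ((0.25,0.365),(0.365,0.47)):
    T=q[(q[:,1]>lo)&(q[:,1]<hi)&(q[:,0]>0.44)&(q[:,0]<0.56)&(q[:,2]>0.18)&(q[:,2]<0.21)]
    print(len(T),T.min(0).round(3) if len(T) else 0,T.max(0).round(3) if len(T) else 0)
"
```

```text
t 4.0 tcp [503.2 315.  293.8] jawdir 90.1 q [ 0.56  0.43  0.53  1.67 -0.    0.56] F [-0.7 -1.3  0.4] w 59.8 down -1.0
674 [0.497 0.303 0.18 ] [0.508 0.331 0.198]
760 [0.495 0.403 0.18 ] [0.506 0.431 0.198]
```

View pics/w1.png

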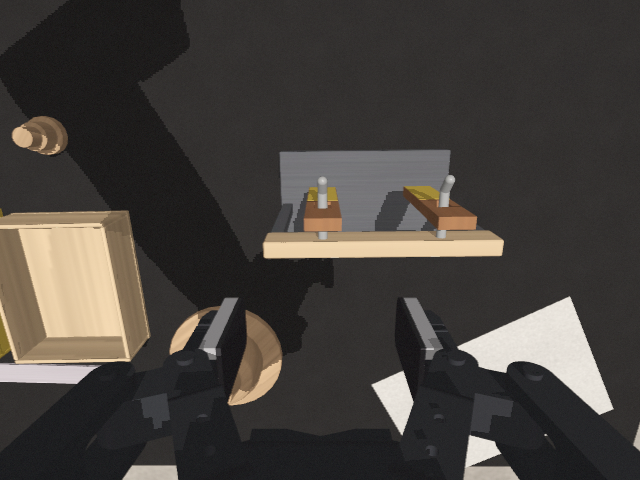

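Call:
{"op": "apply_moves", "data": {
  "moves": [
    {"jaw": 0.3, "dp": [0, 2, -25], "spin": 0},
    {"jaw": 0.3, "dp": [0, 0, -25], "spin": 0},
    {"jaw": 0.3, "dp": [0, 0, -25], "spin": 0},
    {"jaw": 0.3, "dp": [0, 0, -20], "spin": 0},
    {"jaw": 0.3, "dp": [0, 0, -20], "spin": 0},
    {"jaw": 0.3, "dp": [0, 0, -15], "spin": 0},
    {"jaw": 0.3, "dp": [0, 0, 0], "spin": 0},
    {"jaw": 1, "dp": [0, 0, 0], "spin": 0},
    {"jaw": 1, "dp": [0, 0, 0], "spin": 0},
    {"jaw": 1, "dp": [0, 0, 0], "spin": 0},
    {"jaw": 1, "dp": [0, 0, 0], "spin": 0},
    {"jaw": 1, "dp": [0, 0, 0], "spin": 0}
  ]
}}

```text
time: 5.25
tool_pos: [0.5033, 0.3173, 0.165]
ee_rot: [0.707, -0.707, -0.002, 0.001]
ft_force: [-0.3, 0.3, -0.5]
grip_width: -0.0003
```

```bash
python3 -c "
from h import *
st()
for c in ('side','wrist','scene'):
    im,d=robot.grab_frame(c); save(c+'2',im)
    if c=='side': cv2.imwrite('pics/z3.png',cv2.resize(im[60:230,220:400,::-1],None,fx=3,fy=3))
"
```

```text
t 5.25 tcp [503.3 317.3 165. ] jawdir 90.2 q [ 0.56  0.44  0.22  1.34 -0.    0.56] F [-0.3  0.3 -0.5] w -0.3 down -1.0
```

View pics/z3.png

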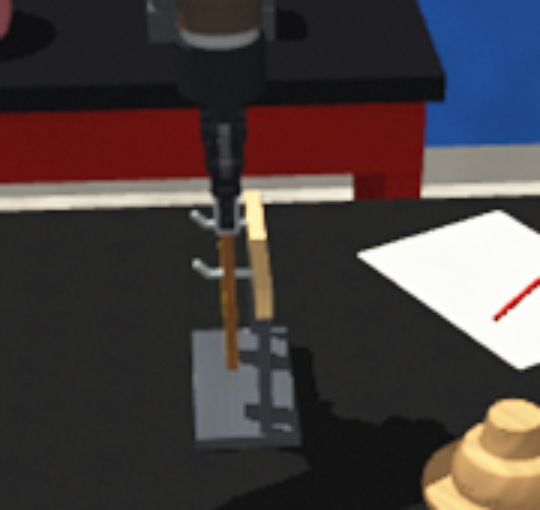

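View pics/wrist2.png

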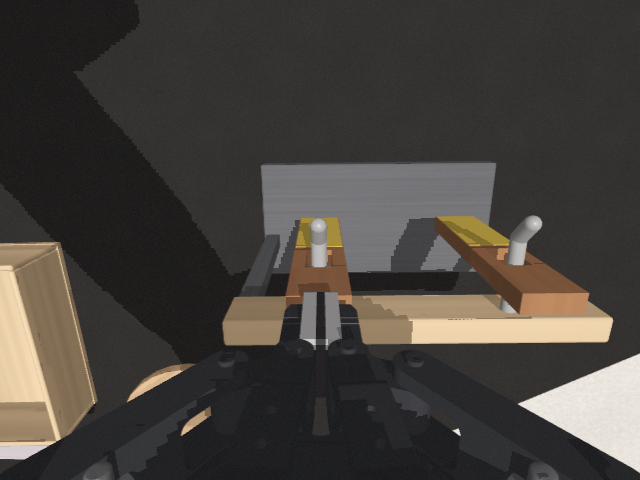

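```bash
python3 -c "
from h import *
pz=pose('wrist')
im,d=robot.grab_frame('wrist'); P=cloud('wrist',d,pz)
for r,c in ((225,310),(240,335),(280,300),(290,345),(280,345),(300,320),(320,310),(300,550),(285,550),(250,490),(225,465),(330,250),(320,430),(305,250)): print(r,c,P[r,c].round(3),im[r,c])
im,d=robot.grab_frame('side'); P=cloud('side',d)
for r in range(120,190,6): print(r,[(c,P[r,c].round(3).tolist()) for c in range(290,302,3)])
"
```

```text
225 310 [0.474 0.313 0.17 ] [131 125 107]
240 335 [0.497 0.327 0.121] [164 140  58]
280 300 [0.498 0.308 0.18 ] [123  84  59]
290 345 [0.497 0.328 0.191] [119  81  55]
280 345 [0.498 0.329 0.179] [120  83  58]
300 320 [0.491 0.318 0.213] [38 36 37]
320 310 [0.491 0.314 0.228] [133 130 131]
300 550 [0.499 0.414 0.197] [193 139  98]
285 550 [0.496 0.419 0.188] [121  83  59]
250 490 [0.497 0.413 0.138] [116  80  56]
225 465 [0.496 0.416 0.091] [164 140  59]
330 250 [0.53  0.282 0.17 ] [154 131 102]
320 430 [0.524 0.374 0.169] [231 205 167]
305 250 [0.525 0.279 0.152] [136 115  89]
120 [(290, [0.492, 0.268, 0.272]), (293, [0.499, 0.267, 0.272]), (296, [0.507, 0.265, 0.273]), (299, [0.514, 0.269, 0.271])]
126 [(290, [0.491, 0.286, 0.247]), (293, [0.499, 0.299, 0.241]), (296, [0.507, 0.304, 0.238]), (299, [0.552, 2.397, -0.751])]
132 [(290, [0.489, 0.765, -0.002]), (293, [0.498, 0.305, 0.221]), (296, [0.506, 0.299, 0.224]), (299, [0.522, 0.753, 0.002])]
138 [(290, [0.488, 0.713, -0.0]), (293, [0.498, 0.314, 0.2]), (296, [0.506, 0.308, 0.202]), (299, [0.521, 0.707, 0.002])]
144 [(290, [0.48
[... 282 characters left out ...]
 0.409, 0.094]), (296, [0.504, 0.3, 0.153]), (299, [0.517, 0.578, 0.0])]
162 [(290, [0.486, 0.543, -0.002]), (293, [0.496, 0.543, -0.002]), (296, [0.503, 0.302, 0.134]), (299, [0.515, 0.543, -0.003])]
168 [(290, [0.485, 0.503, -0.001]), (293, [0.495, 0.506, -0.003]), (296, [0.503, 0.301, 0.116]), (299, [0.514, 0.503, -0.003])]
174 [(290, [0.485, 0.436, 0.016]), (293, [0.494, 0.438, 0.015]), (296, [0.502, 0.304, 0.095]), (299, [0.513, 0.436, 0.015])]
180 [(290, [0.484, 0.408, 0.012]), (293, [0.493, 0.401, 0.016]), (296, [0.502, 0.304, 0.075]), (299, [0.511, 0.406, 0.012])]
186 [(290, [0.483, 0.377, 0.01]), (293, [0.492, 0.374, 0.012]), (296, [0.501, 0.368, 0.015]), (299, [0.51, 0.37, 0.013])]
```

```bash
python3 -c "
from h import *
pz=pose('wrist')
print(pz[1])
im,d=robot.grab_frame('wrist'); P=cloud('wrist',d,pz)
for c in (312,328):
  for r in range(270,345,5): print(r,c,P[r,c].round(3),im[r,c])
print(proj('wrist',[[.503,.317,.165],[.492,.317,.165],[.503,.317,.198],[.497,.317,.198]],pz))
cv2.imwrite('pics/z4.png',cv2.resize(im[210:400,220:420,::-1],None,fx=3,fy=3))
"
```

```text
[0.42502173 0.31751483 0.34388266]
270 312 [0.498 0.314 0.167] [123  85  57]
275 312 [0.498 0.314 0.173] [123  83  57]
280 312 [0.498 0.314 0.179] [124  85  59]
285 312 [0.498 0.314 0.184] [96 66 46]
290 312 [0.497 0.314 0.19 ] [96 65 45]
295 312 [0.491 0.314 0.208] [134 132 132]
300 312 [0.491 0.315 0.213] [133 132 133]
305 312 [0.491 0.315 0.217] [134 131 132]
310 312 [0.491 0.315 0.22 ] [133 130 132]
315 312 [0.491 0.315 0.224] [133 131 132]
320 312 [0.491 0.315 0.227] [133 131 132]
325 312 [0.491 0.315 0.231] [133 132 132]
330 312 [0.491 0.315 0.234] [131 128 130]
335 312 [0.491 0.315 0.237] [134 131 133]
340 312 [0.491 0.315 0.239] [206 203 203]
270 328 [0.498 0.322 0.166] [122  85  59]
275 328 [0.497 0.321 0.175] [122  84  59]
280 328 [0.497 0.321 0.18 ] [120  83  56]
285 328 [0.498 0.321 0.185] [99 68 47]
290 328 [0.497 0.321 0.19 ] [92 62 43]
295 328 [0.491 0.321 0.208] [133 131 131]
300 328 [0.491 0.321 0.212] [134 132 133]
305 328 [0.491 0.321 0.216] [133 131 132]
310 328 [0.491 0.32  0.221] [135 132 133]
315 328 [0.492 0.32  0.223] [134 132 133]
320 328 [0.491 0.32  0.227] [134 132 133]
325 328 [0.491 0.32  0.23 ] [133 131 132]
330 328 [0.49  0.32  0.235] [134 132 133]
335 328 [0.491 0.32  0.237] [133 132 132]
340 328 [0.492 0.32  0.239] [125 124 124]
[[318.88331934 278.32470132]
 [318.945377   257.77502231]
 [318.56229583 309.85178111]
 [318.59884694 296.90819122]]
```

View pics/z4.png

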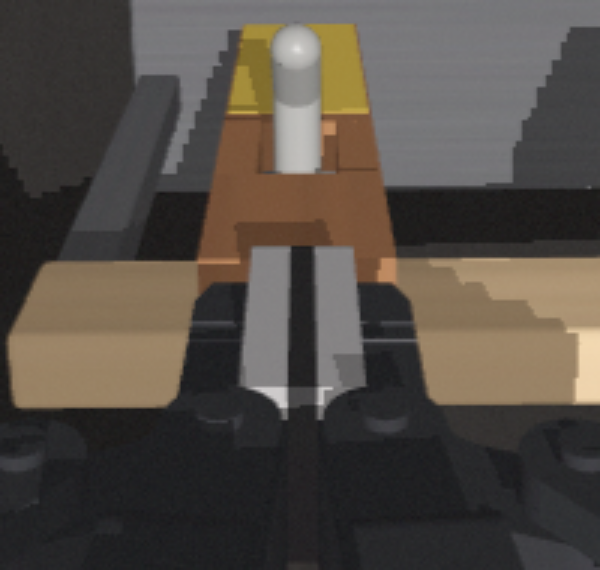

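```bash
python3 -c "
from h import *
for c in ('scene','side'):
    q=cloud(c,np.load(c+'0.npy')).reshape(-1,3)
    T=q[(abs(q[:,0]-.189)<.1)&(abs(q[:,1]+.463)<.1)&(q[:,2]>.1)&(q[:,2]<.5)]
    print(c,len(T),np.percentile(T[:,2],[0,1,5]).round(3))
    T=T[T[:,2]<.25]; print(T[np.argsort(T[:,2])[:400:40]].round(3))
"
```

```text
scene 2157 [0.245 0.257 0.287]
[[ 0.178 -0.418  0.245]]
side 8889 [0.241 0.252 0.289]
[[ 0.202 -0.509  0.241]
 [ 0.183 -0.419  0.248]]
```

The wrist view shows the fingers shut above the paddle. All three cameras put the shut tips about 41 mm above the reported TCP, so the reported origin lies beyond the real tips. I'll allow for that offset: open, go down about 44 mm and close.

Call:
{"op": "apply_moves", "data": {
  "moves": [
    {"jaw": 0.3, "dp": [0, 0, 5], "spin": 0},
    {"jaw": 0.3, "dp": [0, 0, 0], "spin": 0},
    {"jaw": 0.3, "dp": [0, 0, 0], "spin": 0},
    {"jaw": 0.3, "dp": [0, 0, 0], "spin": 0},
    {"jaw": 0.3, "dp": [0, 0, -10], "spin": 0},
    {"jaw": 0.3, "dp": [0, 0, -10], "spin": 0},
    {"jaw": 0.3, "dp": [0, 0, -10], "spin": 0},
    {"jaw": 0.3, "dp": [0, 0, -10], "spin": 0},
    {"jaw": 0.3, "dp": [0, 0, -9], "spin": 0},
    {"jaw": 0.3, "dp": [0, 0, 0], "spin": 0},
    {"jaw": 1, "dp": [0, 0, 0], "spin": 0},
    {"jaw": 1, "dp": [0, 0, 0], "spin": 0},
    {"jaw": 1, "dp": [0, 0, 0], "spin": 0},
    {"jaw": 1, "dp": [0, 0, 0], "spin": 0},
    {"jaw": 1, "dp": [0, 0, 0], "spin": 0}
  ]
}}

```text
time: 7.05
tool_pos: [0.5037, 0.3175, 0.1213]
ee_rot: [0.707, -0.707, -0.002, 0.001]
ft_force: [1.2, 0.6, 3.2]
grip_width: 0.0269
```

```bash
python3 -c "
from h import *
st()
im,d=robot.grab_frame('wrist'); save('w3',im)
"
```

```text
t 7.05 tcp [503.7 317.5 121.3] jawdir 90.2 q [0.56 0.47 0.14 1.24 0.   0.56] F [1.2 0.6 3.2] w 26.9 down -1.0
```

View pics/w3.png

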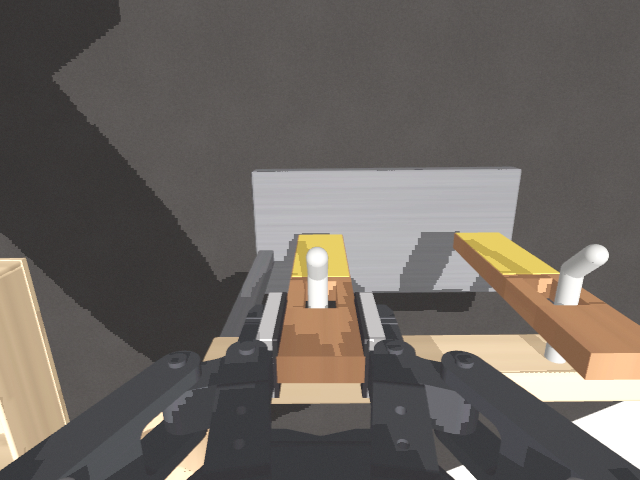

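Wrist view: the paddle head is held between the pads at (320,340), width 27 mm. Next I lift 15 mm and draw it off.

Call:
{"op": "apply_moves", "data": {
  "moves": [
    {"jaw": 1, "dp": [0, 0, 5], "spin": 0},
    {"jaw": 1, "dp": [0, 0, 5], "spin": 0},
    {"jaw": 1, "dp": [0, 0, 5], "spin": 0},
    {"jaw": 1, "dp": [0, 0, 0], "spin": 0},
    {"jaw": 1, "dp": [-10, 0, 0], "spin": 0},
    {"jaw": 1, "dp": [-10, 0, 0], "spin": 0},
    {"jaw": 1, "dp": [-10, 0, 0], "spin": 0},
    {"jaw": 1, "dp": [-10, 0, 0], "spin": 0},
    {"jaw": 1, "dp": [-10, 0, 0], "spin": 0},
    {"jaw": 1, "dp": [-15, 0, 0], "spin": 0},
    {"jaw": 1, "dp": [-15, 0, 10], "spin": 0},
    {"jaw": 1, "dp": [0, 0, 20], "spin": 0},
    {"jaw": 1, "dp": [0, 0, 25], "spin": 0},
    {"jaw": 1, "dp": [0, 0, 0], "spin": 0}
  ]
}}

```text
time: 8.5
tool_pos: [0.4244, 0.3188, 0.195]
ee_rot: [0.709, -0.705, -0.004, -0.001]
ft_force: [0.2, 0.5, -0.9]
grip_width: 0.0269
```

```bash
python3 -c "
from h import *
st()
im,d=robot.grab_frame('side'); save('s4',im)
"
```

```text
t 8.5 tcp [424.4 318.8 195. ] jawdir 90.3 q [0.64 0.29 0.08 1.35 0.   0.64] F [ 0.2  0.5 -0.9] w 26.9 down -1.0
```

View pics/s4.png

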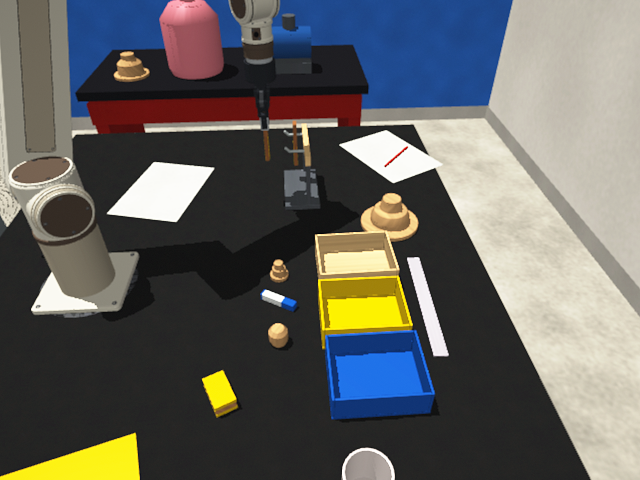

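Call:
{"op": "apply_moves", "data": {
  "moves": [
    {"jaw": 1, "dp": [0, -12, 0], "spin": 0},
    {"jaw": 1, "dp": [0, -20, 0], "spin": 0},
    {"jaw": 1, "dp": [0, -26, 0], "spin": 0},
    {"jaw": 1, "dp": [0, -28, 0], "spin": 0},
    {"jaw": 1, "dp": [0, -30, 0], "spin": 0},
    {"jaw": 1, "dp": [0, -30, 0], "spin": 0},
    {"jaw": 1, "dp": [4, -30, 0], "spin": 0},
    {"jaw": 1, "dp": [8, -30, 0], "spin": 0},
    {"jaw": 1, "dp": [12, -30, 0], "spin": 0},
    {"jaw": 1, "dp": [12, -30, 0], "spin": 0},
    {"jaw": 1, "dp": [12, -30, 0], "spin": 0},
    {"jaw": 1, "dp": [12, -30, 0], "spin": 0},
    {"jaw": 1, "dp": [12, -30, 0], "spin": 0},
    {"jaw": 1, "dp": [12, -30, 0], "spin": 0},
    {"jaw": 1, "dp": [12, -30, 0], "spin": 0},
    {"jaw": 1, "dp": [12, -30, 0], "spin": 0},
    {"jaw": 1, "dp": [12, -26, 0], "spin": 0},
    {"jaw": 1, "dp": [12, -22, 0], "spin": 0},
    {"jaw": 1, "dp": [12, -15, 0], "spin": 0},
    {"jaw": 1, "dp": [0, 0, 0], "spin": 0}
  ]
}}

```text
time: 10.55
tool_pos: [0.5664, -0.1941, 0.1883]
ee_rot: [0.707, -0.707, 0.001, 0.001]
ft_force: [-0.2, 0.3, -0.3]
grip_width: 0.0271
```

```bash
python3 -c "
from h import *
st()
im,d=robot.grab_frame('side'); save('s5',im); P=cloud('side',d).reshape(-1,3)
T=P[(abs(P[:,1]+.19)<.06)&(P[:,0]>.53)&(P[:,0]<.62)&(P[:,2]>.075)&(P[:,2]<.2)];print(np.percentile(T,[1,50,99],axis=0).round(3))
im,d=robot.grab_frame('scene'); save('c5',im)
"
```

```text
t 10.55 tcp [ 566.4 -194.1  188.3] jawdir 90.0 q [-0.33  0.45  0.28  1.41 -0.   -0.33] F [-0.2  0.3 -0.3] w 27.1 down -1.0
[[ 0.56  -0.211  0.133]
 [ 0.565 -0.208  0.167]
 [ 0.571 -0.183  0.2  ]]
```

View pics/s5.png

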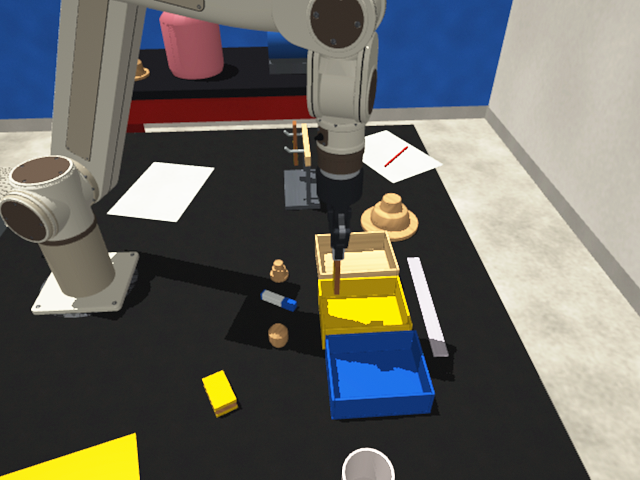

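View pics/c5.png

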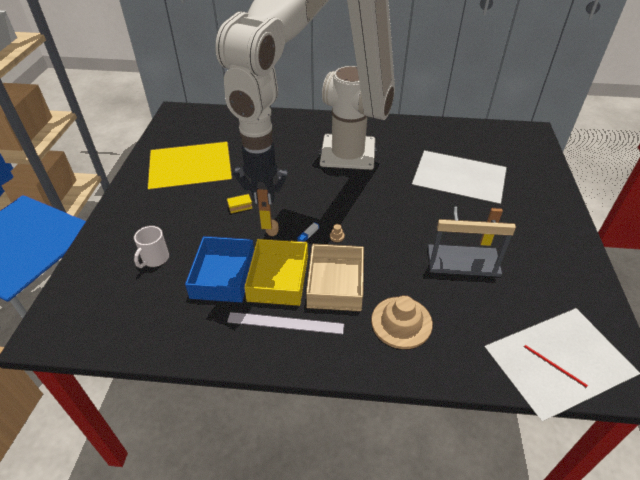

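Call:
{"op": "apply_moves", "data": {
  "moves": [
    {"jaw": 1, "dp": [4, 4, -20], "spin": 0},
    {"jaw": 1, "dp": [0, 0, -20], "spin": 0},
    {"jaw": 1, "dp": [0, 0, -20], "spin": 0},
    {"jaw": 1, "dp": [0, 0, -20], "spin": 0},
    {"jaw": 1, "dp": [0, 0, -20], "spin": 0},
    {"jaw": 1, "dp": [0, 0, -12], "spin": 0},
    {"jaw": 1, "dp": [0, 0, -6], "spin": 0},
    {"jaw": 1, "dp": [0, 0, -4], "spin": 0},
    {"jaw": 1, "dp": [0, 0, 0], "spin": 0}
  ]
}}

```text
time: 11.55
tool_pos: [0.5711, -0.1877, 0.0687]
ee_rot: [-0.707, 0.707, 0.002, -0.001]
ft_force: [-0.3, -0.6, -1.1]
grip_width: 0.0273
```

Call:
{"op": "apply_moves", "data": {
  "moves": [
    {"jaw": 1, "dp": [0, 0, -2], "spin": 0},
    {"jaw": 1, "dp": [0, 0, -2], "spin": 0},
    {"jaw": 1, "dp": [0, 0, 0], "spin": 0}
  ]
}}

```text
time: 11.85
tool_pos: [0.5712, -0.188, 0.0647]
ee_rot: [-0.707, 0.707, 0.001, -0.001]
ft_force: [-0.8, 0.3, -0.3]
grip_width: 0.0275
```

Call:
{"op": "apply_moves", "data": {
  "moves": [
    {"jaw": 1, "dp": [0, 0, -3], "spin": 0},
    {"jaw": 1, "dp": [0, 0, -2], "spin": 0},
    {"jaw": 1, "dp": [0, 0, 0], "spin": 0}
  ]
}}

```text
time: 12.15
tool_pos: [0.5714, -0.188, 0.0604]
ee_rot: [-0.707, 0.707, 0.002, -0.001]
ft_force: [-1.1, -0.7, 4.8]
grip_width: 0.0272
```

Call:
{"op": "apply_moves", "data": {
  "moves": [
    {"jaw": 1, "dp": [0, 0, -2], "spin": 0},
    {"jaw": 1, "dp": [0, 0, 0], "spin": 0}
  ]
}}

```text
time: 12.35
tool_pos: [0.5718, -0.1881, 0.0604]
ee_rot: [-0.707, 0.707, 0.002, -0.0]
ft_force: [-3.4, 0.8, 13.7]
grip_width: 0.0264
```

Call:
{"op": "apply_moves", "data": {
  "moves": [
    {"jaw": 1, "dp": [4, 0, 0], "spin": 0},
    {"jaw": 1, "dp": [4, 0, 0], "spin": 0},
    {"jaw": 1, "dp": [4, 0, -1], "spin": 0},
    {"jaw": 1, "dp": [4, 0, -1], "spin": 0},
    {"jaw": 1, "dp": [4, 0, -1], "spin": 0},
    {"jaw": 1, "dp": [0, 0, 0], "spin": 0}
  ]
}}

```text
time: 12.95
tool_pos: [0.593, -0.1883, 0.058]
ee_rot: [-0.707, 0.708, 0.003, 0.0]
ft_force: [-2.3, 1.1, 13.6]
grip_width: 0.0272
```

```bash
python3 -c "
from h import *
st()
im,d=robot.grab_frame('side'); save('s6',im); P=cloud('side',d).reshape(-1,3)
cv2.imwrite('pics/z6.png',cv2.resize(im[200:360,290:450,::-1],None,fx=3,fy=3))
"
```

```text
t 12.95 tcp [ 593.  -188.3   58. ] jawdir 90.2 q [-0.31  0.56  0.12  1.13  0.   -0.31] F [-2.3  1.1 13.6] w 27.2 down -1.0
```

View pics/z6.png

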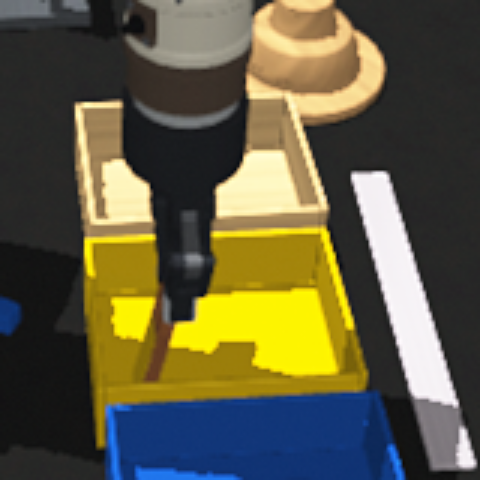

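Call:
{"op": "apply_moves", "data": {
  "moves": [
    {"jaw": 1, "dp": [8, 0, -2], "spin": 0},
    {"jaw": 1, "dp": [9, 0, -3], "spin": 0},
    {"jaw": 1, "dp": [10, 0, -4], "spin": 0},
    {"jaw": 1, "dp": [9, 0, -5], "spin": 0},
    {"jaw": 1, "dp": [8, 0, -6], "spin": 0},
    {"jaw": 1, "dp": [8, 0, -6], "spin": 0},
    {"jaw": 1, "dp": [0, 0, 0], "spin": 0}
  ]
}}

```text
time: 13.7
tool_pos: [0.6473, -0.188, 0.0315]
ee_rot: [-0.707, 0.707, 0.004, 0.001]
ft_force: [2.4, 0.4, 10.6]
grip_width: 0.0275
```

```bash
python3 -c "
from h import *
st()
im,d=robot.grab_frame('side'); save('s7',im); P=cloud('side',d).reshape(-1,3)
cv2.imwrite('pics/z7.png',cv2.resize(im[200:360,290:450,::-1],None,fx=3,fy=3))
"
```

```text
t 13.7 tcp [ 647.3 -188.    31.5] jawdir 90.3 q [-0.28  0.68  0.26  1.14  0.   -0.29] F [ 2.4  0.4 10.6] w 27.5 down -1.0
```

View pics/z7.png

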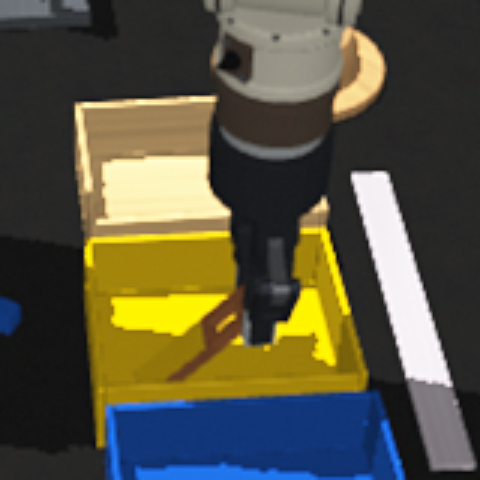

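Call:
{"op": "apply_moves", "data": {
  "moves": [
    {"jaw": 0.3, "dp": [0, 0, 0], "spin": 0},
    {"jaw": 0.3, "dp": [0, 0, 0], "spin": 0},
    {"jaw": 0.3, "dp": [0, 0, 0], "spin": 0},
    {"jaw": 0.3, "dp": [0, 0, 20], "spin": 0},
    {"jaw": 0.3, "dp": [-10, 0, 30], "spin": 0},
    {"jaw": 0.3, "dp": [-20, 0, 40], "spin": 0},
    {"jaw": 0.3, "dp": [-30, 0, 40], "spin": 0},
    {"jaw": 0.3, "dp": [-30, 20, 40], "spin": 0},
    {"jaw": 0.3, "dp": [-20, 35, 0], "spin": 0},
    {"jaw": 0.3, "dp": [-20, 40, 0], "spin": 0},
    {"jaw": 0.3, "dp": [-10, 40, 0], "spin": 0},
    {"jaw": 0.3, "dp": [-7, 40, 0], "spin": 0},
    {"jaw": 0.3, "dp": [0, 40, 0], "spin": 0},
    {"jaw": 0.3, "dp": [0, 40, 0], "spin": 0},
    {"jaw": 0.3, "dp": [0, 40, 0], "spin": 0}
  ]
}}

```text
time: 15.25
tool_pos: [0.4976, 0.107, 0.1954]
ee_rot: [-0.707, 0.707, 0.001, -0.001]
ft_force: [0.3, -0.7, -0.8]
grip_width: 0.0598
```

Call:
{"op": "apply_moves", "data": {
  "moves": [
    {"jaw": 0.3, "dp": [0, 40, 10], "spin": 0},
    {"jaw": 0.3, "dp": [0, 40, 10], "spin": 0},
    {"jaw": 0.3, "dp": [0, 40, 10], "spin": 0},
    {"jaw": 0.3, "dp": [0, 40, 0], "spin": 0},
    {"jaw": 0.3, "dp": [0, 40, 0], "spin": 0},
    {"jaw": 0.3, "dp": [0, 40, 0], "spin": 0},
    {"jaw": 0.3, "dp": [0, 40, 0], "spin": 0},
    {"jaw": 0.3, "dp": [0, 25, 0], "spin": 0},
    {"jaw": 0.3, "dp": [0, 5, 0], "spin": 0},
    {"jaw": 0.3, "dp": [0, 0, 0], "spin": 0}
  ]
}}

```text
time: 16.25
tool_pos: [0.4977, 0.416, 0.2245]
ee_rot: [-0.707, 0.708, 0.001, -0.002]
ft_force: [0.7, -0.5, 0.2]
grip_width: 0.0599
```

```bash
python3 -c "
from h import *
st(); pz=pose('wrist'); im,d=robot.grab_frame('wrist'); save('w8',im)
q=cloud('wrist',d,pz).reshape(-1,3); q=q[d.ravel()>0]
T=q[(q[:,1]>.365)&(q[:,1]<.47)&(q[:,0]>0.44)&(q[:,0]<0.56)&(q[:,2]>0.18)&(q[:,2]<0.21)]
print(len(T),np.percentile(T,[1,99],axis=0).round(3))
im,d=robot.grab_frame('side'); save('s8',im)
"
```

```text
t 16.25 tcp [497.7 416.  224.5] jawdir 90.3 q [ 0.7   0.55  0.54  1.57 -0.    0.69] F [ 0.7 -0.5  0.2] w 59.9 down -1.0
1202 [[0.496 0.403 0.181]
 [0.506 0.431 0.197]]
```

View pics/w8.png

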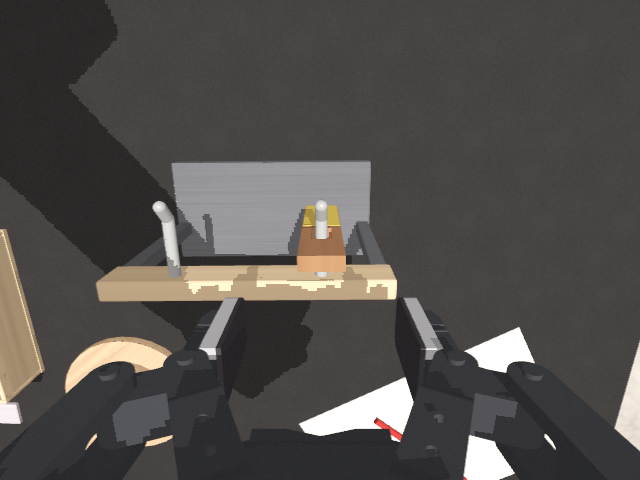

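View pics/s8.png

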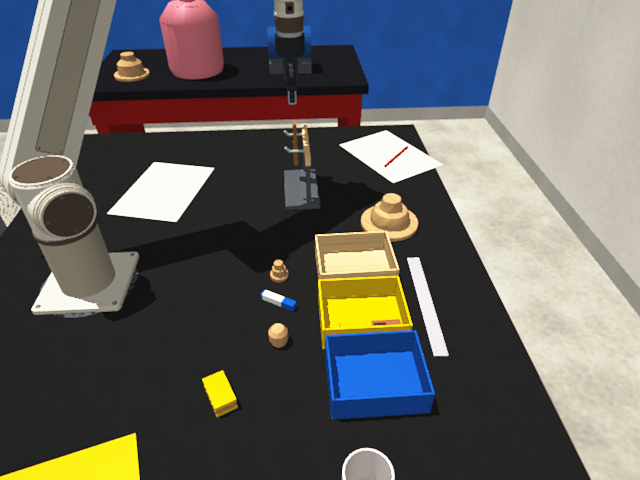

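Paddle1 lies in the yellow bin, its edge visible at (385,323) in the side view. Paddle2 still hangs at (0.501, 0.417).

Call:
{"op": "apply_moves", "data": {
  "moves": [
    {"jaw": 0.3, "dp": [4, 1, -20], "spin": 0},
    {"jaw": 0.3, "dp": [0, 0, -20], "spin": 0},
    {"jaw": 0.3, "dp": [0, 0, -20], "spin": 0},
    {"jaw": 0.3, "dp": [0, 0, -20], "spin": 0},
    {"jaw": 0.3, "dp": [0, 0, -15], "spin": 0},
    {"jaw": 0.3, "dp": [0, 0, -8], "spin": 0},
    {"jaw": 0.3, "dp": [0, 0, 0], "spin": 0},
    {"jaw": 1, "dp": [0, 0, 0], "spin": 0},
    {"jaw": 1, "dp": [0, 0, 0], "spin": 0},
    {"jaw": 1, "dp": [0, 0, 0], "spin": 0},
    {"jaw": 1, "dp": [0, 0, 0], "spin": 0},
    {"jaw": 1, "dp": [0, 0, 0], "spin": 0}
  ]
}}

```text
time: 17.55
tool_pos: [0.503, 0.4171, 0.1241]
ee_rot: [0.708, -0.707, -0.002, 0.001]
ft_force: [-0.2, -0.3, 5.7]
grip_width: 0.0271
```

Call:
{"op": "apply_moves", "data": {
  "moves": [
    {"jaw": 1, "dp": [0, 0, 5], "spin": 0},
    {"jaw": 1, "dp": [0, 0, 5], "spin": 0},
    {"jaw": 1, "dp": [0, 0, 5], "spin": 0},
    {"jaw": 1, "dp": [0, 0, 0], "spin": 0},
    {"jaw": 1, "dp": [-10, 0, 0], "spin": 0},
    {"jaw": 1, "dp": [-10, 0, 0], "spin": 0},
    {"jaw": 1, "dp": [-10, 0, 0], "spin": 0},
    {"jaw": 1, "dp": [-10, 0, 0], "spin": 0},
    {"jaw": 1, "dp": [-10, 0, 0], "spin": 0},
    {"jaw": 1, "dp": [-15, 0, 0], "spin": 0},
    {"jaw": 1, "dp": [-15, 0, 10], "spin": 0},
    {"jaw": 1, "dp": [0, 0, 20], "spin": 0},
    {"jaw": 1, "dp": [0, 0, 25], "spin": 0},
    {"jaw": 1, "dp": [0, 0, 0], "spin": 0}
  ]
}}

```text
time: 18.95
tool_pos: [0.4232, 0.4187, 0.1977]
ee_rot: [0.709, -0.705, -0.004, -0.001]
ft_force: [0.6, 0.9, 0.9]
grip_width: 0.0271
```

Call:
{"op": "apply_moves", "data": {
  "moves": [
    {"jaw": 1, "dp": [0, -12, 0], "spin": 0},
    {"jaw": 1, "dp": [0, -20, 0], "spin": 0},
    {"jaw": 1, "dp": [0, -28, 0], "spin": 0},
    {"jaw": 1, "dp": [0, -30, 0], "spin": 0},
    {"jaw": 1, "dp": [0, -32, 0], "spin": 0},
    {"jaw": 1, "dp": [0, -32, 0], "spin": 0},
    {"jaw": 1, "dp": [4, -32, 0], "spin": 0},
    {"jaw": 1, "dp": [8, -32, 0], "spin": 0},
    {"jaw": 1, "dp": [12, -32, 0], "spin": 0},
    {"jaw": 1, "dp": [12, -32, 0], "spin": 0},
    {"jaw": 1, "dp": [12, -32, 0], "spin": 0},
    {"jaw": 1, "dp": [12, -32, 0], "spin": 0},
    {"jaw": 1, "dp": [12, -32, 0], "spin": 0},
    {"jaw": 1, "dp": [12, -32, 0], "spin": 0},
    {"jaw": 1, "dp": [12, -32, 0], "spin": 0},
    {"jaw": 1, "dp": [12, -32, 0], "spin": 0},
    {"jaw": 1, "dp": [12, -26, 0], "spin": 0},
    {"jaw": 1, "dp": [12, -22, 0], "spin": 0},
    {"jaw": 1, "dp": [12, -20, 0], "spin": 0},
    {"jaw": 1, "dp": [4, -2, 0], "spin": 0}
  ]
}}

```text
time: 20.95
tool_pos: [0.5693, -0.1299, 0.1908]
ee_rot: [-0.707, 0.707, -0.001, -0.001]
ft_force: [-0.6, 0.4, -1.0]
grip_width: 0.0271
```

```bash
python3 -c "
from h import *
st()
im,d=robot.grab_frame('side'); save('s9',im); P=cloud('side',d).reshape(-1,3)
T=P[(abs(P[:,1]+.13)<.06)&(P[:,0]>.53)&(P[:,0]<.62)&(P[:,2]>.075)&(P[:,2]<.2)];print(np.percentile(T,[1,50,99],axis=0).round(3))
"
```

```text
t 20.95 tcp [ 569.3 -129.9  190.8] jawdir 90.0 q [-0.22  0.41  0.24  1.4  -0.   -0.22] F [-0.6  0.4 -1. ] w 27.1 down -1.0
[[ 0.562 -0.147  0.131]
 [ 0.567 -0.144  0.169]
 [ 0.573 -0.125  0.199]]
```

View pics/s9.png

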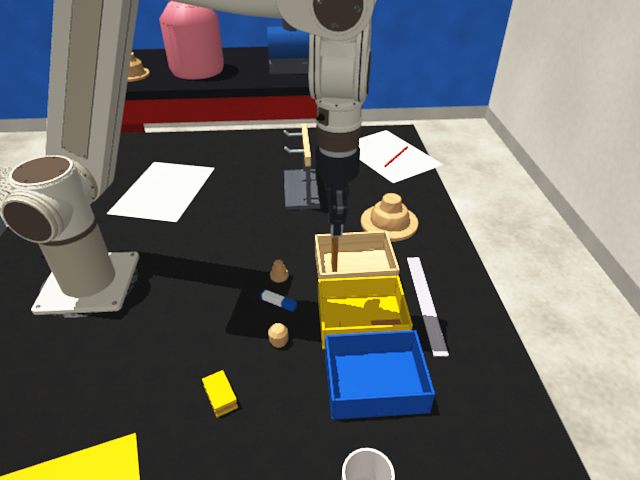

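Call:
{"op": "apply_moves", "data": {
  "moves": [
    {"jaw": 1, "dp": [2, 0, -20], "spin": 0},
    {"jaw": 1, "dp": [0, 0, -20], "spin": 0},
    {"jaw": 1, "dp": [0, 0, -20], "spin": 0},
    {"jaw": 1, "dp": [0, 0, -20], "spin": 0},
    {"jaw": 1, "dp": [0, 0, -20], "spin": 0},
    {"jaw": 1, "dp": [0, 0, -14], "spin": 0},
    {"jaw": 1, "dp": [0, 0, -6], "spin": 0},
    {"jaw": 1, "dp": [0, 0, -4], "spin": 0},
    {"jaw": 1, "dp": [0, 0, -3], "spin": 0},
    {"jaw": 1, "dp": [0, 0, 0], "spin": 0}
  ]
}}

```text
time: 22.0
tool_pos: [0.5723, -0.1272, 0.0659]
ee_rot: [-0.707, 0.707, 0.002, -0.001]
ft_force: [0.9, 0.0, 0.3]
grip_width: 0.0267
```

Call:
{"op": "apply_moves", "data": {
  "moves": [
    {"jaw": 1, "dp": [0, 0, -2], "spin": 0},
    {"jaw": 1, "dp": [0, 0, 0], "spin": 0}
  ]
}}

```text
time: 22.2
tool_pos: [0.5724, -0.1274, 0.064]
ee_rot: [-0.707, 0.707, 0.002, -0.001]
ft_force: [-0.6, 0.3, -0.6]
grip_width: 0.0267
```

Call:
{"op": "apply_moves", "data": {
  "moves": [
    {"jaw": 1, "dp": [0, 0, -2], "spin": 0},
    {"jaw": 1, "dp": [0, 0, -2], "spin": 0},
    {"jaw": 1, "dp": [0, 0, -1], "spin": 0},
    {"jaw": 1, "dp": [0, 0, 0], "spin": 0}
  ]
}}

```text
time: 22.6
tool_pos: [0.5736, -0.1275, 0.0632]
ee_rot: [-0.707, 0.707, 0.003, 0.0]
ft_force: [-5.3, 0.8, 19.1]
grip_width: 0.0273
```

Call:
{"op": "apply_moves", "data": {
  "moves": [
    {"jaw": 1, "dp": [4, 0, 1], "spin": 0},
    {"jaw": 1, "dp": [4, 0, 0], "spin": 0},
    {"jaw": 1, "dp": [4, 0, 0], "spin": 0},
    {"jaw": 1, "dp": [5, 0, -1], "spin": 0},
    {"jaw": 1, "dp": [6, 0, -1], "spin": 0},
    {"jaw": 1, "dp": [8, 0, -2], "spin": 0},
    {"jaw": 1, "dp": [8, 0, -3], "spin": 0},
    {"jaw": 1, "dp": [9, 0, -4], "spin": 0},
    {"jaw": 1, "dp": [9, 0, -5], "spin": 0},
    {"jaw": 1, "dp": [8, 0, -6], "spin": 0},
    {"jaw": 1, "dp": [8, 0, -6], "spin": 0},
    {"jaw": 1, "dp": [0, 0, 0], "spin": 0}
  ]
}}

```text
time: 23.8
tool_pos: [0.649, -0.1276, 0.0345]
ee_rot: [-0.707, 0.707, 0.004, 0.001]
ft_force: [1.6, 1.0, 8.7]
grip_width: 0.0271
```

```bash
python3 -c "
from h import *
st()
im,d=robot.grab_frame('side'); save('s7',im); P=cloud('side',d).reshape(-1,3)
cv2.imwrite('pics/z10.png',cv2.resize(im[200:360,290:450,::-1],None,fx=3,fy=3))
"
```

```text
t 23.8 tcp [ 649.  -127.6   34.5] jawdir 90.2 q [-0.19  0.65  0.22  1.13  0.   -0.2 ] F [1.6 1.  8.7] w 27.1 down -1.0
```

View pics/z10.png

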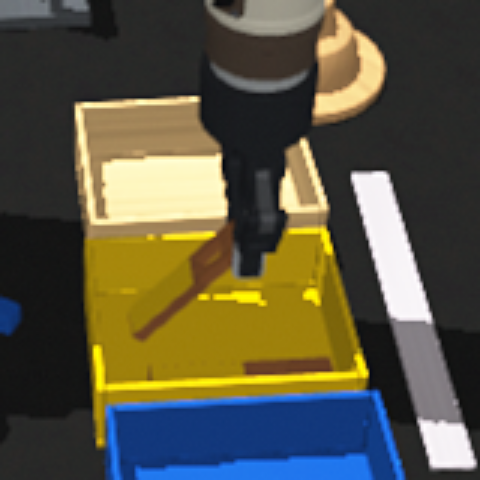

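Call:
{"op": "apply_moves", "data": {
  "moves": [
    {"jaw": 0.3, "dp": [0, 0, 0], "spin": 0},
    {"jaw": 0.3, "dp": [0, 0, 0], "spin": 0},
    {"jaw": 0.3, "dp": [0, 0, 0], "spin": 0},
    {"jaw": 0.3, "dp": [0, 0, 20], "spin": 0},
    {"jaw": 0.3, "dp": [-10, 0, 30], "spin": 0},
    {"jaw": 0.3, "dp": [-20, 0, 40], "spin": 0},
    {"jaw": 0, "dp": [-30, 0, 40], "spin": 0},
    {"jaw": 0, "dp": [-30, 0, 40], "spin": 0},
    {"jaw": 0, "dp": [-40, 0, 0], "spin": 0},
    {"jaw": 0, "dp": [-40, 0, 0], "spin": 0},
    {"jaw": 0, "dp": [-40, 0, 0], "spin": 0},
    {"jaw": 0, "dp": [-40, 0, 0], "spin": 0},
    {"jaw": 0, "dp": [0, 0, 0], "spin": 0}
  ]
}}

```text
time: 25.15
tool_pos: [0.3895, -0.1265, 0.2011]
ee_rot: [0.707, -0.707, 0.001, 0.002]
ft_force: [0.0, 0.7, 0.4]
grip_width: 0.0855
```

```bash
cat > look.py <<'E'
from h import *
import sys
n=sys.argv[1]; st()
A=[]
pz=pose('wrist')
for c in ('side','scene','wrist'):
    im,d=robot.grab_frame(c); save(c[:2]+n,im)
    q=cloud(c,d,pz if c=='wrist' else None); q=q[d>0].reshape(-1,3); 
    if c!='wrist' or len(sys.argv)>2: A.append(q)
A=np.concatenate(A)
m=(A[:,2]>0.009)&(A[:,2]<0.065)&(A[:,0]>0.22)&(A[:,0]<0.53)&(A[:,1]>-0.6)&(A[:,1]<0.24)
B=A[m]; res=0.003
g=np.zeros((120,300),np.uint8); ij=np.floor((B[:,:2]-[0.2,-0.62])/res).astype(int); g[ij[:,0],ij[:,1]]=255
k,l,s,_=cv2.connectedComponentsWithStats(g); lab=l[ij[:,0],ij[:,1]]
f=lambda q:[tuple(round(v) for v in q[0]),tuple(round(v) for v in q[1]),round(q[2],1)]
for i in range(1,k):
    if s[i,4]<15: continue
    C=B[lab==i]; zt=np.percentile(C[:,2],95)
    print(len(C),"ztop",zt.round(3),f(cv2.minAreaRect((C[:,:2]*1000).astype(np.float32))),"top",f(cv2.minAreaRect((C[C[:,2]>zt-.006][:,:2]*1000).astype(np.float32))))
E
python3 look.py 11
```

```text
t 25.15 tcp [ 389.5 -126.5  201.1] jawdir 90.1 q [-0.31  0.06 -0.19  1.32 -0.   -0.32] F [0.  0.7 0.4] w 85.5 down -1.0
1181 ztop 0.03 [(343, -330), (47, 74), 24.9] top [(343, -331), (47, 74), 25.5]
457 ztop 0.02 [(448, -95), (24, 89), 58.6] top [(448, -95), (24, 89), 58.6]
539 ztop 0.044 [(450, -207), (43, 39), 54.4] top [(451, -207), (39, 32), 54.0]
369 ztop 0.044 [(450, -9), (42, 40), 66.4] top [(450, -7), (24, 22), 68.4]
```

View pics/si11.png

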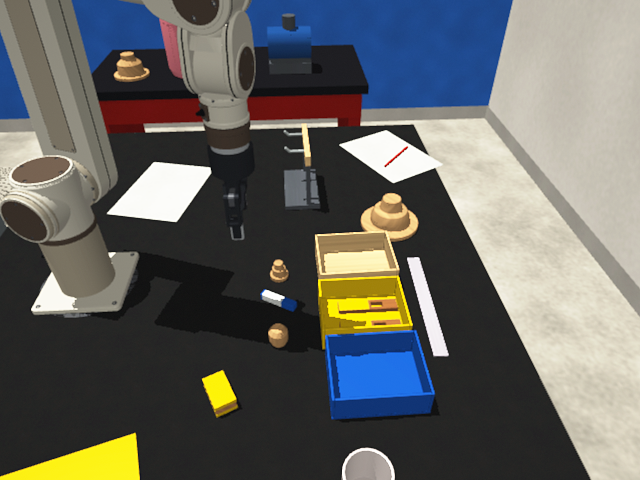

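View pics/wr11.png

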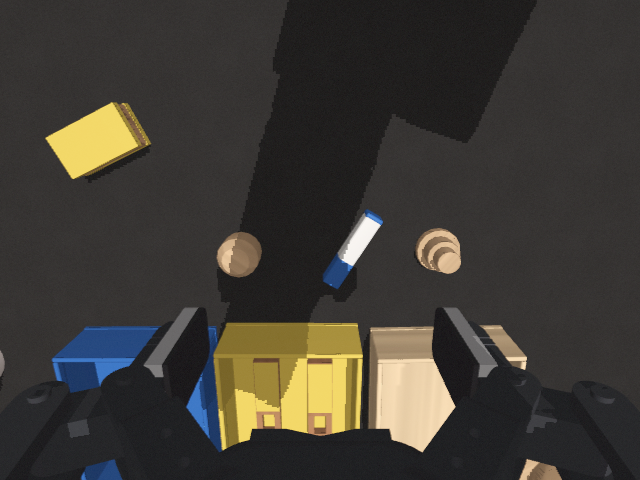

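Both paddles lie flat in the bin (wrist view, heads at (268,420) and (320,425)). Now the bell at (0.450, -0.008).

Call:
{"op": "apply_moves", "data": {
  "moves": [
    {"jaw": 0.2, "dp": [15, 30, 0], "spin": 0},
    {"jaw": 0.2, "dp": [15, 30, 0], "spin": 0},
    {"jaw": 0.2, "dp": [15, 30, -20], "spin": 0},
    {"jaw": 0.2, "dp": [15, 28, -30], "spin": 0},
    {"jaw": 0.2, "dp": [0, 0, -40], "spin": 0},
    {"jaw": 0.2, "dp": [0, 0, -40], "spin": 0},
    {"jaw": 0.2, "dp": [0, 0, -30], "spin": 0},
    {"jaw": 0.2, "dp": [0, 0, -30], "spin": 0},
    {"jaw": 0.2, "dp": [0, 0, -20], "spin": 0},
    {"jaw": 0.2, "dp": [0, 0, -14], "spin": 0},
    {"jaw": 0.2, "dp": [0, 0, -5], "spin": 0},
    {"jaw": 0.2, "dp": [0, 0, 0], "spin": 0}
  ]
}}

```text
time: 26.5
tool_pos: [0.4555, -0.009, -0.0284]
ee_rot: [0.707, -0.707, -0.001, 0.002]
ft_force: [0.7, 0.2, 0.4]
grip_width: 0.0685
```

```bash
python3 -c "
from h import *
st()
im,d=robot.grab_frame('wrist'); save('w12',im)
"
```

```text
t 26.5 tcp [455.5  -9.  -28.4] jawdir 90.2 q [-0.02  0.39 -0.44  0.74  0.   -0.02] F [0.7 0.2 0.4] w 68.5 down -1.0
```

View pics/w12.png

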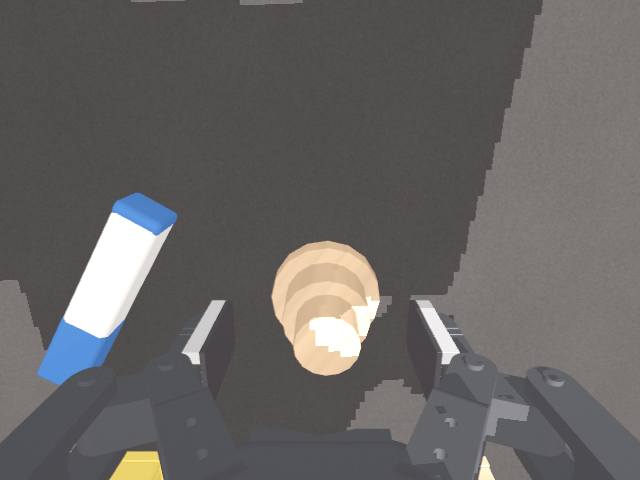

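Call:
{"op": "apply_moves", "data": {
  "moves": [
    {"jaw": 0.2, "dp": [-5, 0, -2], "spin": 0},
    {"jaw": 1, "dp": [0, 0, 0], "spin": 0},
    {"jaw": 1, "dp": [0, 0, 0], "spin": 0},
    {"jaw": 1, "dp": [0, 0, 0], "spin": 0},
    {"jaw": 1, "dp": [0, 0, 0], "spin": 0},
    {"jaw": 1, "dp": [0, 0, 0], "spin": 0},
    {"jaw": 1, "dp": [0, 0, 0], "spin": 0}
  ]
}}

```text
time: 27.25
tool_pos: [0.4518, -0.0077, -0.0271]
ee_rot: [0.708, -0.706, -0.003, 0.0]
ft_force: [-2.9, 5.2, 13.6]
grip_width: 0.0291
```

Call:
{"op": "apply_moves", "data": {
  "moves": [
    {"jaw": 1, "dp": [0, 0, 10], "spin": 0},
    {"jaw": 1, "dp": [0, 0, 20], "spin": 0},
    {"jaw": 1, "dp": [0, 0, 30], "spin": 0},
    {"jaw": 1, "dp": [0, 0, 30], "spin": 0},
    {"jaw": 1, "dp": [0, 0, 20], "spin": 0},
    {"jaw": 1, "dp": [0, 0, 0], "spin": 0},
    {"jaw": 1, "dp": [15, 0, 0], "spin": 0},
    {"jaw": 1, "dp": [25, 2, 0], "spin": 0},
    {"jaw": 1, "dp": [30, 2, 0], "spin": 0},
    {"jaw": 1, "dp": [30, 2, 0], "spin": 0},
    {"jaw": 1, "dp": [25, 2, 0], "spin": 0},
    {"jaw": 1, "dp": [15, 0, 0], "spin": 0},
    {"jaw": 1, "dp": [0, 0, 0], "spin": 0}
  ]
}}

```text
time: 28.55
tool_pos: [0.5914, -0.0014, 0.0791]
ee_rot: [-0.707, 0.707, 0.001, -0.002]
ft_force: [-0.6, 0.4, 0.5]
grip_width: 0.0287
```

```bash
python3 -c "
from h import *
st()
im,d=robot.grab_frame('wrist'); save('w13',im)
"
```

```text
t 28.55 tcp [591.4  -1.4  79.1] jawdir 90.2 q [-0.    0.49  0.06  1.14 -0.   -0.01] F [-0.6  0.4  0.5] w 28.7 down -1.0
```

View pics/w13.png

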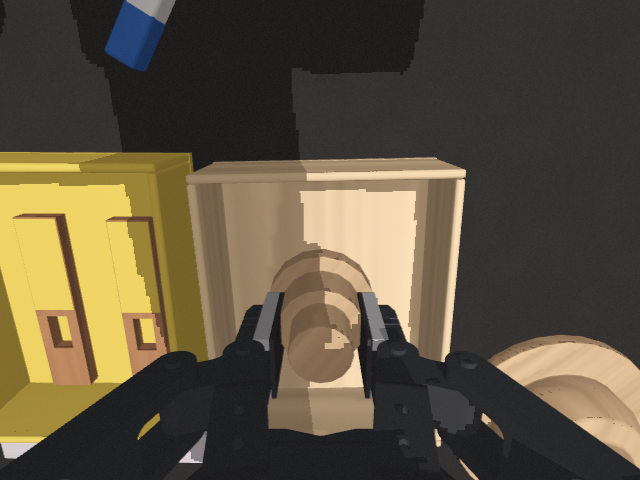

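Call:
{"op": "apply_moves", "data": {
  "moves": [
    {"jaw": 1, "dp": [0, 3, -25], "spin": 0},
    {"jaw": 1, "dp": [0, 0, -25], "spin": 0},
    {"jaw": 1, "dp": [0, 0, -25], "spin": 0},
    {"jaw": 1, "dp": [0, 0, -18], "spin": 0},
    {"jaw": 1, "dp": [0, 0, -5], "spin": 0},
    {"jaw": 1, "dp": [0, 0, 0], "spin": 0},
    {"jaw": 0.2, "dp": [0, 0, 0], "spin": 0},
    {"jaw": 0.2, "dp": [0, 0, 0], "spin": 0},
    {"jaw": 0.2, "dp": [0, 0, 0], "spin": 0},
    {"jaw": 0.2, "dp": [0, 0, 15], "spin": 0},
    {"jaw": 0.2, "dp": [0, 0, 30], "spin": 0},
    {"jaw": 0.2, "dp": [0, 0, 40], "spin": 0},
    {"jaw": 0.2, "dp": [-10, -5, 40], "spin": 0},
    {"jaw": 0.2, "dp": [-20, -15, 20], "spin": 0},
    {"jaw": 0.2, "dp": [-30, -30, 0], "spin": 0},
    {"jaw": 0.2, "dp": [-35, -30, 0], "spin": 0},
    {"jaw": 0.2, "dp": [-35, -20, 0], "spin": 0},
    {"jaw": 0.2, "dp": [-10, 0, 0], "spin": 0},
    {"jaw": 0.2, "dp": [0, 0, 0], "spin": 0}
  ]
}}

```text
time: 30.5
tool_pos: [0.4493, -0.0986, 0.1285]
ee_rot: [0.707, -0.707, -0.001, 0.0]
ft_force: [0.9, -0.5, 0.4]
grip_width: 0.0686
```

```bash
python3 look.py 14
```

```text
t 30.5 tcp [449.3 -98.6 128.5] jawdir 90.1 q [-0.22  0.2  -0.22  1.15  0.   -0.22] F [ 0.9 -0.5  0.4] w 68.6 down -1.0
1169 ztop 0.03 [(342, -330), (50, 75), 23.5] top [(342, -330), (50, 75), 23.5]
445 ztop 0.02 [(448, -95), (25, 88), 58.5] top [(448, -95), (24, 87), 58.3]
539 ztop 0.044 [(450, -208), (43, 38), 44.5] top [(451, -208), (33, 34), 50.8]
```

View pics/wr14.png

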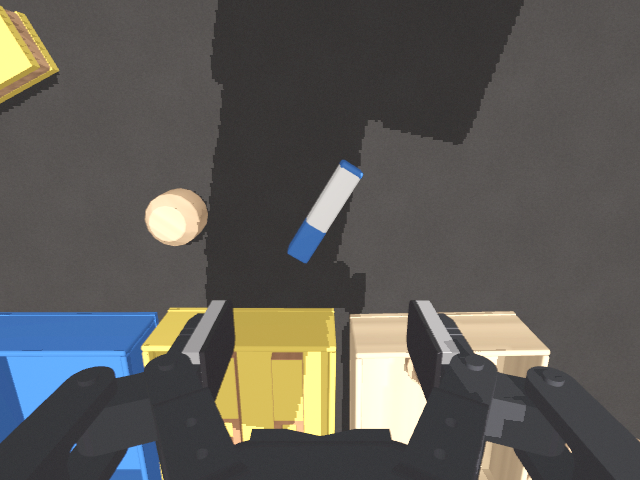

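Call:
{"op": "apply_moves", "data": {
  "moves": [
    {"jaw": 0.3, "dp": [0, 3, 0], "spin": -8},
    {"jaw": 0.3, "dp": [0, 0, -10], "spin": -8},
    {"jaw": 0.3, "dp": [0, 0, -20], "spin": -8},
    {"jaw": 0.3, "dp": [0, 0, -30], "spin": -7.5},
    {"jaw": 0.3, "dp": [0, 0, -30], "spin": 0},
    {"jaw": 0.3, "dp": [0, 0, -30], "spin": 0},
    {"jaw": 0.3, "dp": [0, 0, -24], "spin": 0},
    {"jaw": 0.3, "dp": [0, 0, -14], "spin": 0},
    {"jaw": 0.3, "dp": [0, 0, -8], "spin": 0},
    {"jaw": 0.3, "dp": [0, 0, 0], "spin": 0},
    {"jaw": 1, "dp": [0, 0, 0], "spin": 0},
    {"jaw": 1, "dp": [0, 0, 0], "spin": 0},
    {"jaw": 1, "dp": [0, 0, 0], "spin": 0},
    {"jaw": 1, "dp": [0, 0, 0], "spin": 0},
    {"jaw": 1, "dp": [0, 0, 0], "spin": 0},
    {"jaw": 1, "dp": [0, 0, 0], "spin": 0}
  ]
}}

```text
time: 32.25
tool_pos: [0.4522, -0.096, -0.0363]
ee_rot: [-0.681, 0.681, -0.189, 0.192]
ft_force: [-0.5, -0.7, 7.0]
grip_width: 0.0167
```

```bash
python3 -c "
from h import *
st()
im,d=robot.grab_frame('wrist'); save('w15',im)
"
```

```text
t 32.25 tcp [452.2 -96.  -36.3] jawdir 58.7 q [-0.21  0.41 -0.44  0.72 -0.    0.34] F [-0.5 -0.7  7. ] w 16.7 down -1.0
```

View pics/w15.png

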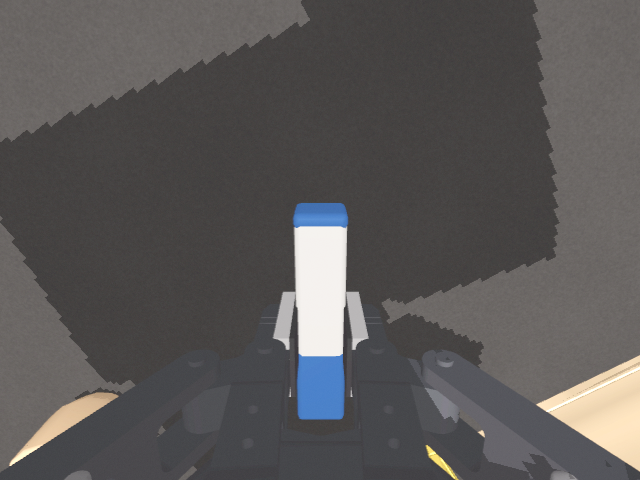

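Call:
{"op": "apply_moves", "data": {
  "moves": [
    {"jaw": 1, "dp": [0, 0, 15], "spin": 0},
    {"jaw": 1, "dp": [0, 0, 30], "spin": 0},
    {"jaw": 1, "dp": [0, 0, 40], "spin": 0},
    {"jaw": 1, "dp": [0, 0, 40], "spin": 0},
    {"jaw": 1, "dp": [10, -15, 5], "spin": 0},
    {"jaw": 1, "dp": [22, -28, 0], "spin": 0},
    {"jaw": 1, "dp": [30, -35, 0], "spin": 0},
    {"jaw": 1, "dp": [30, -38, 0], "spin": 0},
    {"jaw": 1, "dp": [30, -38, 0], "spin": 0},
    {"jaw": 1, "dp": [28, -35, 0], "spin": 0},
    {"jaw": 1, "dp": [20, -22, 0], "spin": 0},
    {"jaw": 1, "dp": [8, -8, 0], "spin": 0},
    {"jaw": 1, "dp": [0, 0, 0], "spin": 0}
  ]
}}

```text
time: 33.6
tool_pos: [0.629, -0.316, 0.0916]
ee_rot: [-0.681, 0.681, -0.191, 0.192]
ft_force: [0.7, -0.1, -0.4]
grip_width: 0.0164
```

```bash
python3 -c "
from h import *
st()
im,d=robot.grab_frame('wrist'); save('w16',im)
"
```

```text
t 33.6 tcp [ 629.  -316.    91.6] jawdir 58.6 q [-0.47  0.71  0.48  1.34 -0.    0.08] F [ 0.7 -0.1 -0.4] w 16.4 down -1.0
```

View pics/w16.png

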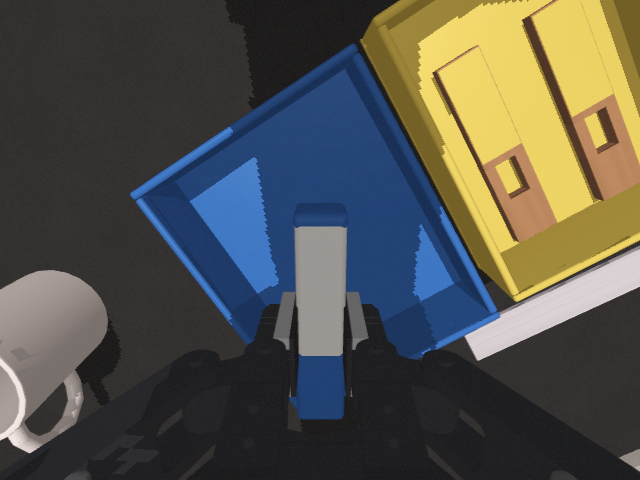

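Call:
{"op": "apply_moves", "data": {
  "moves": [
    {"jaw": 1, "dp": [0, 0, -30], "spin": 0},
    {"jaw": 1, "dp": [0, 0, -30], "spin": 0},
    {"jaw": 1, "dp": [0, 0, -28], "spin": 0},
    {"jaw": 1, "dp": [0, 0, -16], "spin": 0},
    {"jaw": 1, "dp": [0, 0, -6], "spin": 0},
    {"jaw": 1, "dp": [0, 0, 0], "spin": 0},
    {"jaw": 0.5, "dp": [0, 0, 0], "spin": 0},
    {"jaw": 0.5, "dp": [0, 0, 0], "spin": 0},
    {"jaw": 0.5, "dp": [0, 0, 0], "spin": 0},
    {"jaw": 0.5, "dp": [0, 0, 20], "spin": 0},
    {"jaw": 0.5, "dp": [0, 0, 40], "spin": 0},
    {"jaw": 0.1, "dp": [-10, 5, 40], "spin": 6},
    {"jaw": 0.1, "dp": [-25, 15, 40], "spin": 7},
    {"jaw": 0.1, "dp": [-35, 22, 10], "spin": 7},
    {"jaw": 0.1, "dp": [-40, 24, 0], "spin": 7},
    {"jaw": 0.1, "dp": [-40, 24, 0], "spin": 4.5},
    {"jaw": 0.1, "dp": [-25, 15, 0], "spin": 0},
    {"jaw": 0.1, "dp": [-4, 3, 0], "spin": 0},
    {"jaw": 0.1, "dp": [0, 0, 0], "spin": 0}
  ]
}}

```text
time: 35.55
tool_pos: [0.4494, -0.2063, 0.1329]
ee_rot: [-0.707, 0.707, 0.002, -0.001]
ft_force: [0.4, -0.6, -0.3]
grip_width: 0.077
```

```bash
python3 look.py 17
```

```text
t 35.55 tcp [ 449.4 -206.3  132.9] jawdir 90.2 q [-0.43  0.26 -0.13  1.18 -0.   -0.43] F [ 0.4 -0.6 -0.3] w 77.0 down -1.0
1178 ztop 0.03 [(343, -330), (47, 74), 24.8] top [(342, -330), (45, 73), 24.3]
543 ztop 0.044 [(449, -207), (43, 40), 72.4] top [(450, -207), (34, 32), 28.2]
```

View pics/wr17.png

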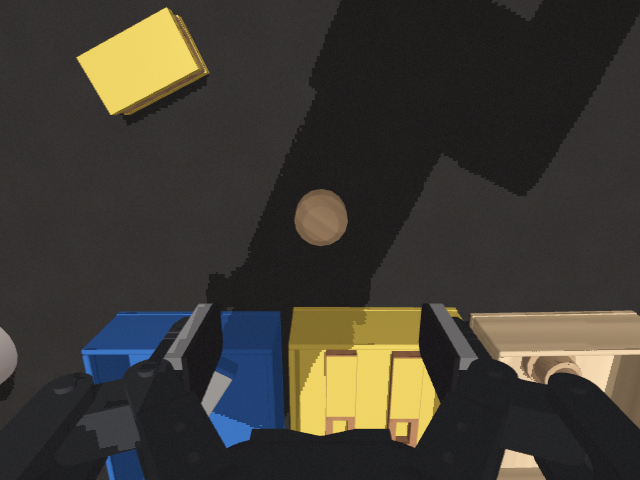

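Call:
{"op": "apply_moves", "data": {
  "moves": [
    {"jaw": 0.1, "dp": [0, -1, -30], "spin": 0},
    {"jaw": 0.1, "dp": [0, 0, -40], "spin": 0},
    {"jaw": 0.1, "dp": [0, 0, -40], "spin": 0},
    {"jaw": 0.1, "dp": [0, 0, -30], "spin": 0},
    {"jaw": 0.1, "dp": [0, 0, -20], "spin": 0},
    {"jaw": 0.1, "dp": [0, 0, -10], "spin": 0},
    {"jaw": 0.1, "dp": [0, 0, 0], "spin": 0},
    {"jaw": 1, "dp": [0, 0, 0], "spin": 0},
    {"jaw": 1, "dp": [0, 0, 0], "spin": 0},
    {"jaw": 1, "dp": [0, 0, 0], "spin": 0},
    {"jaw": 1, "dp": [0, 0, 0], "spin": 0},
    {"jaw": 1, "dp": [0, 0, 0], "spin": 0},
    {"jaw": 1, "dp": [0, 0, 15], "spin": 0},
    {"jaw": 1, "dp": [0, 0, 30], "spin": 0},
    {"jaw": 1, "dp": [0, 0, 40], "spin": 0},
    {"jaw": 1, "dp": [0, 0, 40], "spin": 0},
    {"jaw": 1, "dp": [0, 0, 0], "spin": 0}
  ]
}}

```text
time: 37.4
tool_pos: [0.4536, -0.2093, 0.0928]
ee_rot: [-0.705, 0.709, 0.005, 0.003]
ft_force: [0.6, -0.3, -0.7]
grip_width: 0.0387
```

```bash
python3 -c "
from h import *
st()
im,d=robot.grab_frame('wrist'); save('w18',im)
"
```

```text
t 37.4 tcp [ 453.6 -209.3   92.8] jawdir 90.2 q [-0.43  0.3  -0.19  1.07 -0.   -0.44] F [ 0.6 -0.3 -0.7] w 38.7 down -1.0
```

View pics/w18.png

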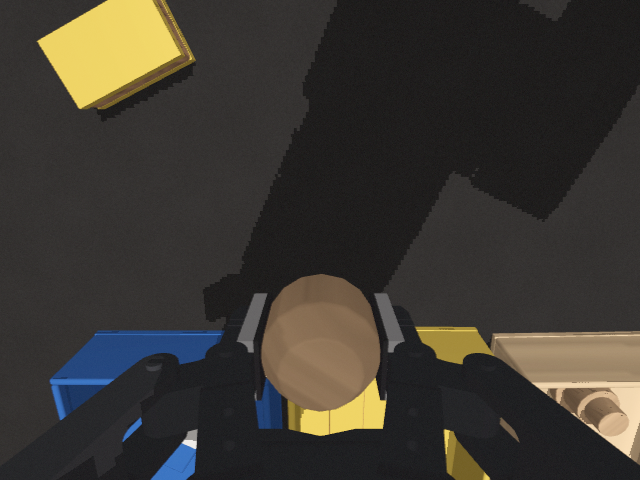

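Call:
{"op": "apply_moves", "data": {
  "moves": [
    {"jaw": 1, "dp": [8, 10, 5], "spin": 0},
    {"jaw": 1, "dp": [16, 20, 5], "spin": 0},
    {"jaw": 1, "dp": [22, 25, 5], "spin": 0},
    {"jaw": 1, "dp": [25, 25, 0], "spin": 0},
    {"jaw": 1, "dp": [25, 25, 0], "spin": 0},
    {"jaw": 1, "dp": [25, 25, 0], "spin": 0},
    {"jaw": 1, "dp": [25, 25, 0], "spin": 0},
    {"jaw": 1, "dp": [25, 25, 0], "spin": 0},
    {"jaw": 1, "dp": [22, 20, 0], "spin": 0},
    {"jaw": 1, "dp": [14, 11, 0], "spin": 0},
    {"jaw": 1, "dp": [6, 0, 0], "spin": 0},
    {"jaw": 1, "dp": [0, 0, 0], "spin": 0}
  ]
}}

```text
time: 38.65
tool_pos: [0.6616, 0.0043, 0.0996]
ee_rot: [-0.707, 0.707, 0.001, -0.003]
ft_force: [-0.5, -0.3, -0.5]
grip_width: 0.0388
```

```bash
python3 -c "
from h import *
st()
im,d=robot.grab_frame('wrist'); save('w19',im)
"
```

```text
t 38.65 tcp [661.6   4.3  99.6] jawdir 90.3 q [ 0.01  0.62  0.33  1.29 -0.    0.  ] F [-0.5 -0.3 -0.5] w 38.8 down -1.0
```

View pics/w19.png

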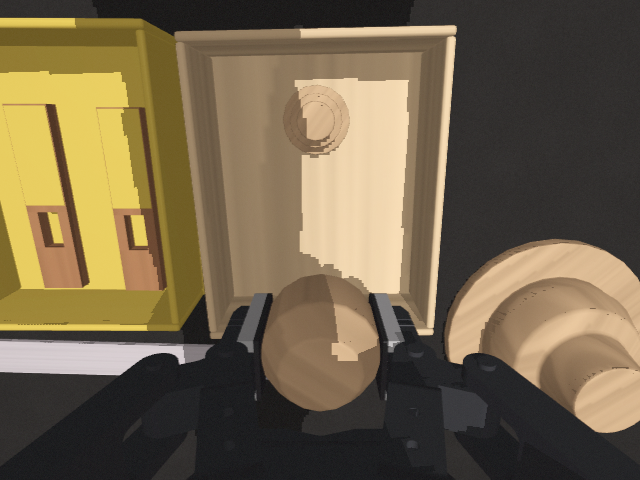

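Call:
{"op": "apply_moves", "data": {
  "moves": [
    {"jaw": 1, "dp": [0, 0, -25], "spin": 0},
    {"jaw": 1, "dp": [0, 0, -30], "spin": 0},
    {"jaw": 1, "dp": [0, 0, -30], "spin": 0},
    {"jaw": 1, "dp": [0, 0, -22], "spin": 0},
    {"jaw": 1, "dp": [0, 0, -10], "spin": 0},
    {"jaw": 1, "dp": [0, 0, 0], "spin": 0},
    {"jaw": 0.25, "dp": [0, 0, 0], "spin": 0},
    {"jaw": 0.25, "dp": [0, 0, 0], "spin": 0},
    {"jaw": 0.25, "dp": [0, 0, 0], "spin": 0},
    {"jaw": 0.25, "dp": [0, 0, 20], "spin": 0},
    {"jaw": 0.25, "dp": [0, 0, 40], "spin": 0},
    {"jaw": 0.25, "dp": [0, 0, 40], "spin": 0},
    {"jaw": 0.1, "dp": [-10, -10, 40], "spin": 0},
    {"jaw": 0.1, "dp": [-30, -30, 20], "spin": 0},
    {"jaw": 0.1, "dp": [-35, -35, 0], "spin": 0},
    {"jaw": 0.1, "dp": [-35, -35, 0], "spin": 0},
    {"jaw": 0.1, "dp": [-35, -35, 0], "spin": -5},
    {"jaw": 0.1, "dp": [-35, -35, 0], "spin": -8},
    {"jaw": 0.1, "dp": [-35, -35, 0], "spin": -8},
    {"jaw": 0.1, "dp": [-35, -35, 0], "spin": -8}
  ]
}}

```text
time: 40.7
tool_pos: [0.4112, -0.2476, 0.1459]
ee_rot: [-0.684, 0.685, -0.177, 0.178]
ft_force: [0.3, -1.7, 0.7]
grip_width: 0.0767
```

Call:
{"op": "apply_moves", "data": {
  "moves": [
    {"jaw": 0.1, "dp": [-30, -30, 0], "spin": -8},
    {"jaw": 0.1, "dp": [-25, -30, 0], "spin": -8},
    {"jaw": 0.1, "dp": [-14, -24, 0], "spin": -8},
    {"jaw": 0.1, "dp": [0, 0, 0], "spin": -8},
    {"jaw": 0.1, "dp": [0, 0, 0], "spin": -4},
    {"jaw": 0.1, "dp": [0, 0, 0], "spin": 0}
  ]
}}

```text
time: 41.3
tool_pos: [0.3433, -0.3309, 0.1456]
ee_rot: [-0.597, 0.597, -0.378, 0.38]
ft_force: [0.3, 0.6, 0.4]
grip_width: 0.077
```

```bash
python3 look.py 20
```

```text
t 41.3 tcp [ 343.3 -330.9  145.6] jawdir 25.2 q [-0.77  0.22 -0.15  1.2   0.    0.36] F [0.3 0.6 0.4] w 77.0 down -1.0
1166 ztop 0.03 [(343, -330), (49, 76), 21.8] top [(343, -330), (49, 75), 21.8]
```

View pics/wr20.png

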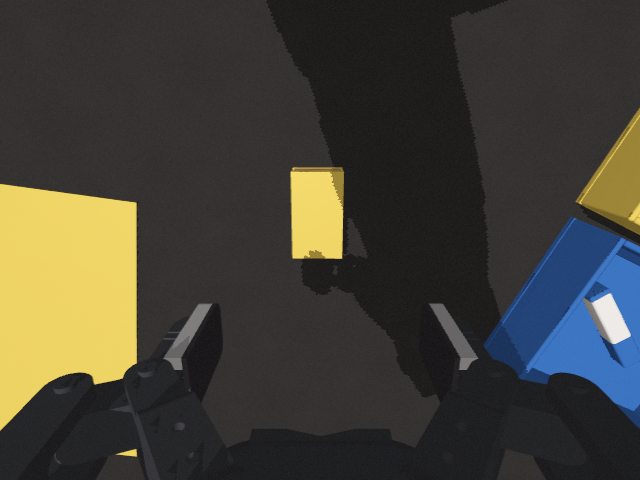

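View pics/si20.png

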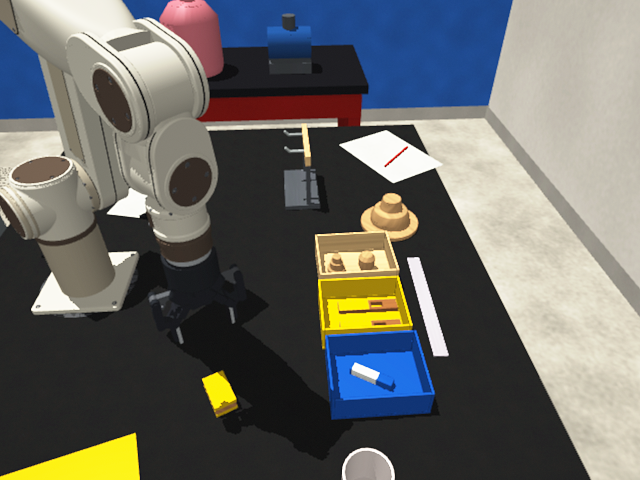

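Both turned pieces are in the tray (335,262 and 367,260), the marker is in the blue bin (372,376), and the block lies square between the jaws in the wrist view. I'll grasp it.

Call:
{"op": "apply_moves", "data": {
  "moves": [
    {"jaw": 0.1, "dp": [0, 0, -30], "spin": 0},
    {"jaw": 0.1, "dp": [0, 0, -40], "spin": 0},
    {"jaw": 0.1, "dp": [0, 0, -40], "spin": 0},
    {"jaw": 0.1, "dp": [0, 0, -40], "spin": 0},
    {"jaw": 0.1, "dp": [0, 0, -22], "spin": 0},
    {"jaw": 0.1, "dp": [0, 0, -12], "spin": 0},
    {"jaw": 0.1, "dp": [0, 0, 0], "spin": 0},
    {"jaw": 1, "dp": [0, 0, 0], "spin": 0},
    {"jaw": 1, "dp": [0, 0, 0], "spin": 0},
    {"jaw": 1, "dp": [0, 0, 0], "spin": 0},
    {"jaw": 1, "dp": [0, 0, 0], "spin": 0},
    {"jaw": 1, "dp": [0, 0, 0], "spin": 0},
    {"jaw": 1, "dp": [0, 0, 15], "spin": 0},
    {"jaw": 1, "dp": [0, 0, 30], "spin": 0},
    {"jaw": 1, "dp": [0, 0, 40], "spin": 0},
    {"jaw": 1, "dp": [0, 0, 50], "spin": 0},
    {"jaw": 1, "dp": [0, 0, 20], "spin": 0},
    {"jaw": 1, "dp": [0, 0, 0], "spin": 0}
  ]
}}

```text
time: 43.25
tool_pos: [0.3456, -0.3326, 0.1201]
ee_rot: [-0.596, 0.598, -0.376, 0.382]
ft_force: [-0.3, 0.5, 0.1]
grip_width: 0.039
```

```bash
python3 -c "
from h import *
st()
im,d=robot.grab_frame('wrist'); save('w21',im)
"
```

```text
t 43.25 tcp [ 345.6 -332.6  120.1] jawdir 25.2 q [-0.77  0.24 -0.2   1.13  0.    0.36] F [-0.3  0.5  0.1] w 39.0 down -1.0
```

View pics/w21.png

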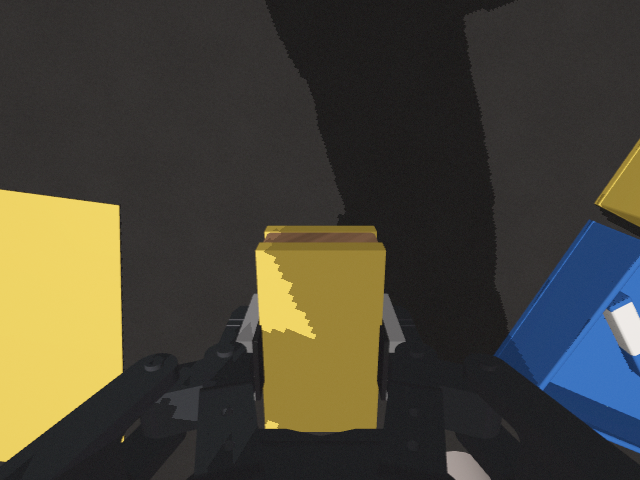

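Call:
{"op": "apply_moves", "data": {
  "moves": [
    {"jaw": 1, "dp": [12, 7, 0], "spin": 5},
    {"jaw": 1, "dp": [20, 12, 0], "spin": 8},
    {"jaw": 1, "dp": [28, 17, 0], "spin": 8},
    {"jaw": 1, "dp": [32, 20, 0], "spin": 8},
    {"jaw": 1, "dp": [32, 20, 0], "spin": 8},
    {"jaw": 1, "dp": [32, 20, 0], "spin": 8},
    {"jaw": 1, "dp": [32, 20, 0], "spin": 8},
    {"jaw": 1, "dp": [32, 20, 0], "spin": 8},
    {"jaw": 1, "dp": [30, 18, 0], "spin": 4},
    {"jaw": 1, "dp": [22, 13, 0], "spin": 0},
    {"jaw": 1, "dp": [12, 7, 0], "spin": 0},
    {"jaw": 1, "dp": [0, 0, 0], "spin": 0}
  ]
}}

```text
time: 44.5
tool_pos: [0.6273, -0.1545, 0.1126]
ee_rot: [0.708, -0.707, -0.001, 0.004]
ft_force: [0.0, -0.8, 0.5]
grip_width: 0.0392
```

```bash
python3 -c "
from h import *
st()
im,d=robot.grab_frame('wrist'); save('w22',im)
"
```

```text
t 44.5 tcp [ 627.3 -154.5  112.6] jawdir 90.4 q [-0.24  0.58  0.3   1.3   0.   -0.25] F [ 0.  -0.8  0.5] w 39.2 down -1.0
```

View pics/w22.png

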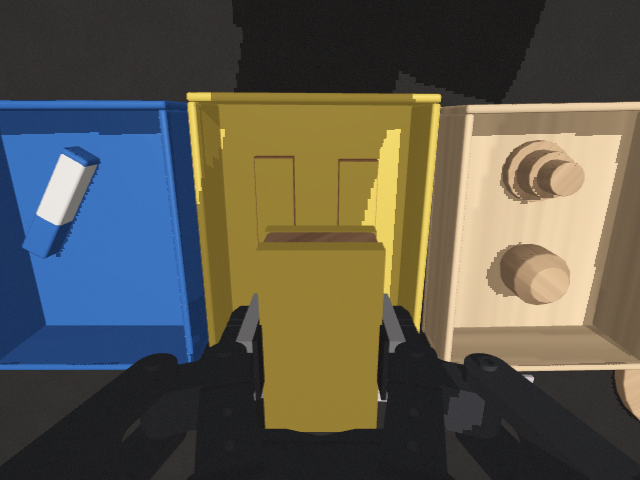

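Call:
{"op": "apply_moves", "data": {
  "moves": [
    {"jaw": 1, "dp": [0, -4, -30], "spin": 0},
    {"jaw": 1, "dp": [0, 0, -35], "spin": 0},
    {"jaw": 1, "dp": [0, 0, -30], "spin": 0},
    {"jaw": 1, "dp": [0, 0, -20], "spin": 0},
    {"jaw": 1, "dp": [0, 0, -8], "spin": 0},
    {"jaw": 1, "dp": [0, 0, 0], "spin": 0},
    {"jaw": 0.25, "dp": [0, 0, 0], "spin": 0},
    {"jaw": 0.25, "dp": [0, 0, 0], "spin": 0},
    {"jaw": 0.25, "dp": [0, 0, 0], "spin": 0},
    {"jaw": 0.25, "dp": [0, 0, 20], "spin": 0},
    {"jaw": 0.25, "dp": [0, 0, 40], "spin": 0},
    {"jaw": 0.25, "dp": [0, 0, 40], "spin": 0},
    {"jaw": 0.2, "dp": [-30, 0, 40], "spin": 0},
    {"jaw": 0.2, "dp": [-40, 0, 40], "spin": 0},
    {"jaw": 0.2, "dp": [-45, 0, 0], "spin": 0},
    {"jaw": 0.2, "dp": [-45, 0, 0], "spin": 0},
    {"jaw": 0.2, "dp": [-45, 0, 0], "spin": 0},
    {"jaw": 0.2, "dp": [-45, 0, 0], "spin": 0},
    {"jaw": 0.2, "dp": [0, 0, 0], "spin": 0}
  ]
}}

```text
time: 46.45
tool_pos: [0.3756, -0.159, 0.1681]
ee_rot: [0.707, -0.707, 0.001, 0.002]
ft_force: [0.5, 0.7, 0.1]
grip_width: 0.0683
```

```bash
python3 look.py 23; python3 -c "
from h import *
for t in ['block1','marker1','turned1','turned2','paddle1','mug','ruler','pattern']:
  for cam in ('scene','side'):
    print(t,cam,[(round(o['p'],2),[round(v) for v in o['centre']]) for o in robot.search_frame(t,cam)[:4]])
for c in ('scene','side'):
    im,d=robot.grab_frame(c); q=cloud(c,d).reshape(-1,3)
    for n,x,y,z0,z1 in (('mug',.585,-.52,.08,.1),('pattern',.75,.183,.07,.1)):
        T=q[(abs(q[:,0]-x)<.1)&(abs(q[:,1]-y)<.1)&(q[:,2]>z0)&(q[:,2]<z1)]
        if len(T): print(c,n,((T.min(0)+T.max(0))/2).round(3))
    T=q[(q[:,0]>.535)&(q[:,0]<.725)&(q[:,1]>-.4)&(q[:,1]<.085)]; print('max z over bins',T[:,2].max().round(3))
"
```

```text
t 46.45 tcp [ 375.6 -159.   168.1] jawdir 90.1 q [-0.4   0.08 -0.26  1.24 -0.   -0.4 ] F [0.5 0.7 0.1] w 68.3 down -1.0
block1 scene [(0.75, [272, 276])]
block1 side [(0.68, [314, 363]), (0.35, [180, 303])]
marker1 scene [(0.59, [265, 215])]
marker1 side [(0.9, [392, 360])]
turned1 scene [(0.47, [266, 338]), (0.45, [284, 332])]
turned1 side [(0.7, [261, 363]), (0.61, [264, 336])]
turned2 scene [(0.47, [266, 338]), (0.45, [284, 332])]
turned2 side [(0.7, [261, 363]), (0.61, [264, 336])]
paddle1 scene [(0.75, [275, 285]), (0.42, [272, 266])]
paddle1 side [(0.56, [307, 384]), (0.49, [324, 381])]
mug scene [(0.73, [250, 149])]
mug side [(0.59, [465, 364])]
ruler scene [(0.66, [321, 289])]
ruler side [(0.83, [309, 427]), (0.66, [221, 391])]
pattern scene [(0.97, [320, 397])]
pattern side [(0.82, [222, 391])]
scene mug [ 0.586 -0.525  0.087]
scene pattern [0.751 0.185 0.08 ]
max z over bins 0.066
side mug [ 0.584 -0.515  0.086]
side pattern [0.747 0.18  0.079]
max z over bins 0.063
```

View pics/si23.png

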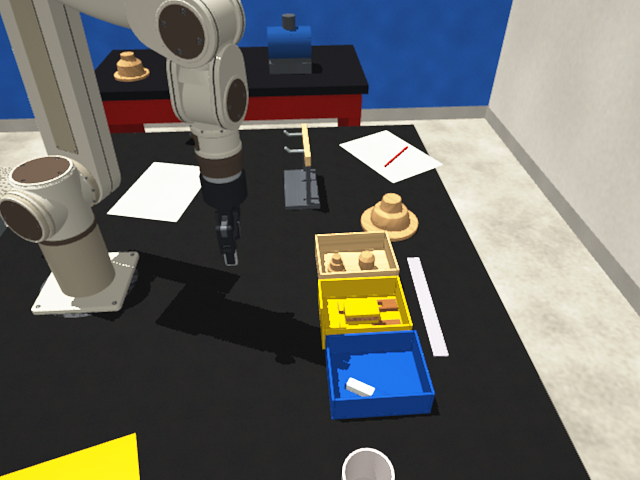

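View pics/sc23.png

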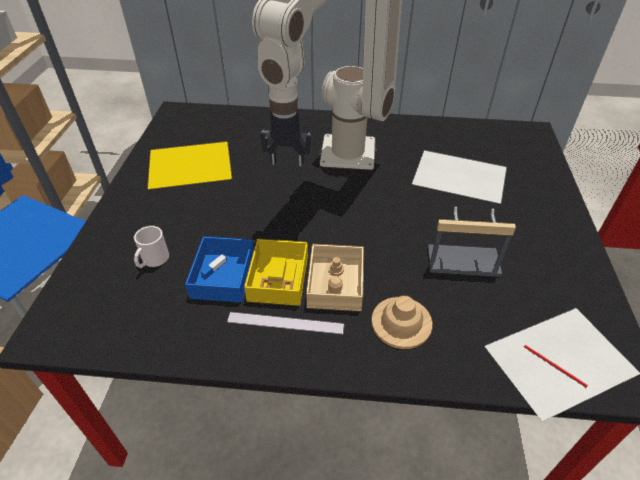

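View pics/wr23.png

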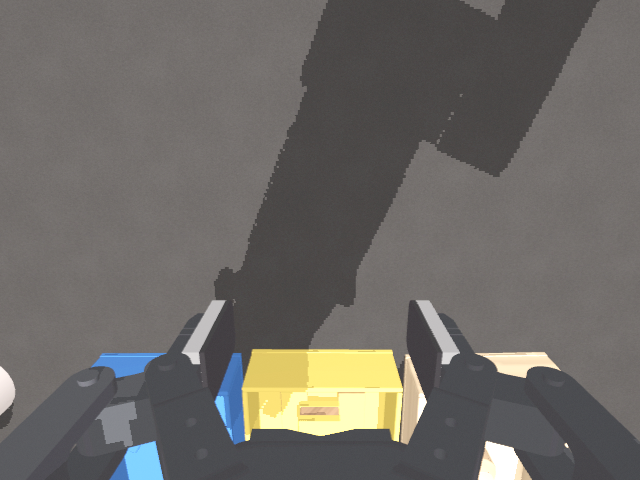

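```bash
python3 -c "
from h import *
bins={'yellow':(.631,-.158),'blue':(.631,-.316),'tray':(.632,.001)}
for k in range(2):
 A=[];C=[]
 for c in ('scene','side'):
    im,d=robot.grab_frame(c); A.append(cloud(c,d).reshape(-1,3)); C.append(im.reshape(-1,3))
 A=np.concatenate(A);C=np.concatenate(C)
 for n,(x,y) in bins.items():
    m=(abs(A[:,0]-x)<.08)&(abs(A[:,1]-y)<.062)&(A[:,2]>(.03 if n=='yellow' else .012))
    T=A[m]; print(n,len(T),np.percentile(T,[2,98],axis=0).round(3).tolist())
 im=robot.grab_frame('side')[0]; 
 # white marker
 cv2.imwrite(f'pics/zz{k}.png',cv2.resize(im[225:420,305:450,::-1],None,fx=3,fy=3))
 hsv=0
"
```

```text
yellow 948 [[0.59, -0.183, 0.032], [0.66, -0.14, 0.047]]
blue 600 [[0.574, -0.365, 0.013], [0.649, -0.318, 0.026]]
tray 922 [[0.572, -0.017, 0.013], [0.679, 0.022, 0.051]]
yellow 948 [[0.59, -0.183, 0.032], [0.66, -0.14, 0.047]]
blue 592 [[0.574, -0.365, 0.013], [0.648, -0.319, 0.026]]
tray 922 [[0.572, -0.018, 0.013], [0.679, 0.021, 0.051]]
```

View pics/zz1.png

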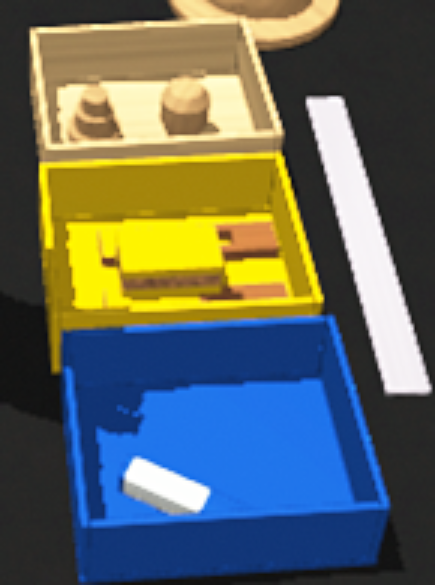

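All items are at rest inside their bins. The marker was shifted about 4 cm by the announced disturbance but is still in the blue bin, and the bystanders have not moved. Handing in.

```bash
python3 -c "
from workcell import robot
print(robot.job_done())"
```

```text
the job is handed in; nothing more can be done
None
```

The bench is cleared and the job is handed in. No verdict came back, so this rests on my own camera checks.

- **Yellow bin:** I lifted both paddles off their hooks and laid them flat in the bin first. The one sanding block went in afterwards and rests on top of them.
- **Blue bin:** It holds the one marker (blue cap).
- **Plywood tray:** It holds the bell and the barrel, both standing. The spool, second block and second marker were not in the scene.

**Last checks (about 47 s on the clock):**
- Two scans by the scene and side cameras agreed to within 1 mm, so everything was at rest. The block, marker and turned pieces measured inside their walls, none higher than 51 mm against the 60 mm rims.
- The paddles were checked by eye only. They lie flat on the floor of the yellow bin.
- The mug and pattern measured within about 1 cm of where they started. The ruler looked unmoved in the pictures.
- The gripper was open and clear of everything.

**What disagreed:**
- **Fingertip position:** The real fingertips sit about 41 mm short of the reported TCP, so my first grasp closed on air above paddle1. The pictures showed it and I allowed for the offset after that.
- **Marker:** It shifted about 4 cm inside the blue bin while the arm was elsewhere. It stayed in the bin.

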